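Screw down the hanging stand and hang the valve totes

TASK

The hanging stand on the engine bench has worked loose: with the flat driver from its block, turn both slotted foot screws clockwise until they are fully home, keeping the blade seated in the slot while a screw turns, then put the driver back upright in its block. Only after that hang every tote that is there by its handle on the stand, one to a hook. Leave the mug, the can and the lapping stick where they are.

Things in the scene. Friction and masses are not known exactly. Their poses are not given: they have to be found in the camera images.
- stand: dark steel hanging stand, fixed. Posts at y = +-135 mm, 12 mm crossbar between them at 125 mm height. Three 8 mm hook arms at y = -90, 0, 90 point along its -x at 125 mm (centre), straight for 70 mm, then turn up to a tip 81 mm out, 143 mm high. Feet 8 mm thick run to +x with screw a at x 50, y +135 and screw b at y -135. Origin on the bench midway between posts
- screw_a (a joint): turn of screw a in rad, growing clockwise seen from above (tightening); 4.4 is the hard stop, fully home; starts 0.2 to 1.4, so more than one stroke may be needed. It stays where it is left and needs about 0.12 N m
- screw_b (a joint): the same for screw b
- screw_a_slot (a point): centre of the slot's floor in screw a: a steel head 32 mm across, 9 mm high, its top 17 mm above the bench; the slot is closed at both ends, 21 mm long (along this frame's x, which turns with the screw), 5 mm wide and 6 mm deep, its mouth bevelled 1.5 mm wider all round. z up
- screw_b_slot (a point): the same for screw b
- driver: flat driver, 190 mm long, 0.14 kg, standing blade down in its block. Origin: centre of the blade's tip, z towards the handle. Blade 16 mm wide (x), 2.4 thick (y), 16 tall; 8 mm round shank to 80 mm; square black collar 36 mm wide from 80 to 86; square wooden handle 24 mm across flats (facing x and y) from 86 to 190 mm
- block: the driver's wooden block, fixed, 75 by 75 by 85 mm high, with a 24 mm square hole right through, sides along its x and y. The driver's collar rests on the block's top, which leaves the blade's tip 5 mm above the bench. Origin under its centre
- hook1 (a point): point on top of the hook arm at the stand's y = -90 mm, 40 mm out from the crossbar and 129 mm above the bench, where the handle of a hung tote rests; axes as the stand's
- hook2 (a point): point on top of the hook arm at the stand's y = 0 mm, 40 mm out from the crossbar and 129 mm above the bench, where the handle of a hung tote rests; axes as the stand's
- hook3 (a point): point on top of the hook arm at the stand's y = 90 mm, 40 mm out from the crossbar and 129 mm above the bench, where the handle of a hung tote rests; axes as the stand's
- tote1: grey tote, about 0.2 kg, with four steel tappets fixed inside: 60 (x) by 52 (y) by 30 mm high, upright plate handle across its middle, 10 thick (x), 52 wide (y), top at 98 mm, with a window 38 mm wide, 30 to 72 mm up, and above it a solid 26 mm tall top bar to grip. Origin under the centre of its floor, z up; same after half a turn. None if absent
- tote1_bar (a point): centre of the underside of the top bar in tote1's handle (the top of the window), 72 mm above the tote's floor
- tote2: another tote just like tote1, or None if absent
- tote2_bar (a point): centre of the underside of the top bar in tote2's handle (the top of the window), 72 mm above the tote's floor
- tote3: another tote just like tote1, or None if absent
- tote3_bar (a point): centre of the underside of the top bar in tote3's handle (the top of the window), 72 mm above the tote's floor
- mug: bystander: white mug, 80 mm wide, 90 mm high; origin under its centre
- oil_can: bystander: can, 66 mm wide, 150 mm high; origin under its centre
- lapper: bystander: wooden lapping stick with rubber cups, lying, 194 mm long, 36 mm high; origin below its middle
Not all that is in view belongs to the job. Leave any blue or red look-alike of the driver alone.

How it is judged (in metres and radians):
On the way, in this order (a step that is already met when the one before it is completed fails the run):
1. both foot screws are turned fully home (value of joint each of screw_a, screw_b above 4.25 rad), for 0.2 s.
2. the driver stands upright in its block again (horizontal distance between driver and block below 0.01 m and height (world z) of driver below 0.012 m and angle between driver's own z axis and vertical below 0.1 rad), for 0.2 s.
3. every tote that is there hangs on a hook ((distance between tote1_bar and hook1 below 0.036 m or distance between tote1_bar and hook2 below 0.036 m or distance between tote1_bar and hook3 below 0.036 m) and height (world z) of each of tote1, tote2, tote3 above 0.045 m and angle between each of tote1, tote2, tote3's own z axis and vertical below 0.3 rad and (distance between tote2_bar and hook1 below 0.036 m or distance between tote2_bar and hook2 below 0.036 m or distance between tote2_bar and hook3 below 0.036 m) and (distance between tote3_bar and hook1 below 0.036 m or distance between tote3_bar and hook2 below 0.036 m or distance between tote3_bar and hook3 below 0.036 m)), for 0.2 s.
At the end, for the whole second after the job is handed in: Screws above 4.25 (0.15 rad from the stop); driver upright (0.1 rad), within 10 mm of its block's centre, tip under 12 mm up; every tote present hung: window top within 36 mm of a hook point, floor over 45 mm up, tilt under 0.3 rad, at rest (0.05 m/s); bystanders within 40 mm of their starts (all of step 1 and all of step 2 and all of step 3 and linear speed of each of tote1, tote2, tote3 below 0.05 m/s and distance of each of mug, oil_can, lapper from where it was at the start of the episode below 0.04 m); the robot touches nothing.
It fails at once if a foot screw is turned while the blade's tip is not down in its slot (more than 12 mm from the slot's floor centre) ((velocity of joint screw_a above 0.3 rad/s and distance between driver and screw_a_slot above 0.012 m) or (velocity of joint screw_b above 0.3 rad/s and distance between driver and screw_b_slot above 0.012 m)).
It fails at once if a tote is hung on the stand before both screws are fully home (value of joint any of screw_a, screw_b below 4.25 rad and ((distance between tote1_bar and hook1 below 0.036 m and height (world z) of tote1 above 0.045 m) or (distance between tote1_bar and hook2 below 0.036 m and height (world z) of tote1 above 0.045 m) or (distance between tote1_bar and hook3 below 0.036 m and height (world z) of tote1 above 0.045 m) or (distance between tote2_bar and hook1 below 0.036 m and height (world z) of tote2 above 0.045 m) or (distance between tote2_bar and hook2 below 0.036 m and height (world z) of tote2 above 0.045 m) or (distance between tote2_bar and hook3 below 0.036 m and height (world z) of tote2 above 0.045 m) or (distance between tote3_bar and hook1 below 0.036 m and height (world z) of tote3 above 0.045 m) or (distance between tote3_bar and hook2 below 0.036 m and height (world z) of tote3 above 0.045 m) or (distance between tote3_bar and hook3 below 0.036 m and height (world z) of tote3 above 0.045 m))).
It fails at once if the mug, the can or the lapping stick is moved by more than 40 mm (distance of any of mug, oil_can, lapper from where it was at the start of the episode above 0.04 m).
Of tote1, tote2, tote3 only 2 to 3 are there at a start; the rules pass over those that are not, and their reading is None.
At some moment in a run one of tote1, tote2, tote3 may be knocked a few centimetres aside while the robot is not near it.
It also fails if it takes over 210 s, if anything falls off the work surface, if the arm or the gripper's body presses on something with over 40 N, if the wrist force passes 120 N, or if a joint passes its speed limit or range.

ROBOT

A 6-joint arm with a two-finger parallel gripper is mounted at the origin on the work surface. World frame = base frame: x ahead of the robot, y to its left, z up, the work surface at z = 0. Lengths are in m, angles in degrees, forces in N, time in s.
With the tool pointing down it reaches from about 0.35 to 0.875 m from the base axis. Payload 4.2 kg.
Tool frame: the origin (TCP) lies on the centre line of the jaws, within the pads' length; the fingertips stand 19 mm ahead of it and the grasp point (between the pads) is the TCP; z points along the fingers, y is the line along which they close (so a half turn about z gives the same grasp; the last joint's range is limited). The gripper opens to 87 mm and grips with 3 to 60 N. Pads are 19 mm wide; open, the fingers measure 117 mm over their backs; the gripper's body (75 mm by 190 mm) begins 51 mm behind the grasp point.
Start: joints at [-60.986, 22.042, 0.453, 0, -68.411, -14.817], TCP at [0.153, -0.606, 0.242] pointing down, gripper open.
Joint ranges: [-179.83, 179.83], [-69.29, 118.12], [-61.27, 80.66], [-181.25, 117.63], [-171.15, -9.14], [-177.46, 177.46]. Speed limits (degrees/s): [159.86, 159.86, 180, 180, 180, 180].

INTERFACE

Orientations are given as a 3x3 rotation matrix whose columns are the frame's x, y, z axes.
In Python, from station import sense, capture, finish_job, search_frame, masks_of gives the robot as it stands.
- The arm moves only by the tool drive_tool, never from a script. Its argument "rows" is a list of rows, each a list of 7 numbers: the opening in per cent of the stroke, from 0 (shut) to 100 (fully open), then the shift along the world's x, y, z in mm, then the turn, a rotation vector about the world's x, y, z in rad. In form: [[fingers, dx, dy, dz, wx, wy, wz], ...]. A call has 1 to 5 rows; each row shifts and turns the commanded pose from where the row before left it; what a row does not reach is not made up. A row lasts 1/12 s, in which the tool goes at most 41.7 mm and 7.16 degrees, less where a joint would pass 70% of its speed; a pose out of reach is approached as far as the arm can. A call is refused whole if a number of a shift passes 41.7 or a number of a turn 0.125, either way. A call with a gripper value outside its range is refused whole. The fingers move at their own pace and stop on an object; the grip force is fixed at half the most. Time passes only in rows, so rows that do not move let the fingers close. It gives the time, the measured TCP pose, the force, the opening and the grip force at its end, in the units of the state.
- sense(): the state, without advancing time (a new reading comes with each control period).
- capture(name): name is "side" or "top"; returns a dict with "frame" (384x512x3 uint8, red, green, blue), "z_map" (384x512 float32, m along the optical axis (not along the pixel's ray), 0 where there is no reading), "fx", "fy", "cx", "cy" (pixels), "R" (3x3) and "t" (3): a world point X has camera coordinates R X + t. Camera axes: x right, y down, z forward; pixel columns grow to the right and rows downward; lengths in m; the calibration is good to about 2 mm. A picture is of the moment at which its call begins.
- finish_job(): hands the job in; it is judged then, once.
Trained networks look in a picture, given as the dict that the camera call returned (one of the last four; its "shot" number tells which), for a name from the list of things; names that differ only in an ending like _2 or _b are one class to them, and where a whole thing is asked for, a point or a joint stands for the part that bears it (a point fixed in the world has none). Each returns a list of dicts, best first, with "p" (0 to 1); they miss things now and then, are a little off and sometimes report something else, mostly with a low value. They report only what shows in the picture. A call takes as long as a camera call. They do not tell look-alikes from the thing itself.
- search_frame(label, picture): "xy" ([column, row] in pixels, amid what is visible of it).
- masks_of(label, picture): "region" (384x512 bool, what is visible of it) and "xy" ([column, row] in pixels, amid what is visible of it).
The state is a dict: "time_s": time; "joints": joint angles; "joint_velocities": joint speeds; "effort": joint torques, N m; "tcp_pos": TCP position; "ee_rot": TCP orientation; "wrist_force": force on the tool from outside, world axes, zero at the start; "moment": the same for the moment, N m; "gripper_width": opening from 0.0 (shut) to 1.0 (fully open); "gripper_force": force on a finger pad.
Only numpy, scipy, OpenCV 4.12 (cv2) and the standard library are available. Lean on these libraries where they do the work, as an engineer would, in place of code of your own. Each camera call takes 0.05 s, during which the arm holds its last target. There are 200 camera calls.

## Working session

There is one attempt and no reset: what is moved stays moved. The work goes in short steps, Python scripts to look and compute and a tool call to move; the robot and the scene stay as the last step left them, time stands still between calls to the robot, and variables do not carry over. Pictures are saved under pics/ and viewed, at most 14 in all, crops included, and the job is handed in when it is done.

Besides the shell and the picture viewer there is one more tool, called after "Emit:" as name(argument=value, ...), one argument or row to a line, values as JSON. drive_tool: Moves the arm, as the interface text tells. Its arguments: {"type":"object","properties":{"rows":{"type":"array"}},"required":["rows"]}

```bash
mkdir -p pics; ls; cat > h.py <<'E'
import numpy as np, cv2
from station import sense, capture, finish_job, search_frame, masks_of
def world(p,mask=None):
    v,u=np.mgrid[0:384,0:512]; z=p["z_map"]
    c=np.stack([(u-p["cx"])/p["fx"]*z,(v-p["cy"])/p["fy"]*z,z],-1)
    W=(c-np.array(p["t"]))@np.array(p["R"])
    W[z<=0]=np.nan
    return W
def save(p,n,box=None,s=1):
    f=p["frame"]
    if box: f=f[box[1]:box[3],box[0]:box[2]]
    cv2.imwrite("pics/"+n,cv2.resize(f,None,fx=s,fy=s,interpolation=cv2.INTER_CUBIC)[:,:,::-1])
def st():
    s=sense(); print({k:np.round(s[k],3).tolist() for k in ["time_s","joints","tcp_pos","ee_rot","wrist_force","moment","gripper_width","gripper_force"]})
E
python3 - <<'E'
from h import *
st()
for n in ["top","side"]:
    p=capture(n); save(p,n+"0.png",s=1.5); W=world(p)
    print(n,p["fx"],np.round(-np.array(p["R"]).T@np.array(p["t"]),3),np.round(p["R"],2).tolist())
    for l in ["stand","screw_a","driver","block","tote1","mug","oil_can","lapper"]:
        for d in masks_of(l,p)[:4]:
            w=W[d["region"]]; w=w[~np.isnan(w[:,0])]
            print(l,round(d["p"],2),np.round(d["xy"]),d["region"].sum(),np.round(np.median(w,0),3),np.round(w.min(0),3),np.round(w.max(0),3))
E
```

```text
pics
{'time_s': 0.0, 'joints': [-60.985, 22.091, 0.38, -0.029, -68.411, -14.818], 'tcp_pos': [0.153, -0.605, 0.24], 'ee_rot': [[-0.97, -0.245, -0.001], [-0.245, 0.97, 0.002], [0.0, 0.002, -1.0]], 'wrist_force': [1.244, -0.173, 0.908], 'moment': [-0.001, 0.043, -0.038], 'gripper_width': 1.002, 'gripper_force': 0.0}
top 429.53241954521087 [0.24  0.018 1.519] [[-0.04, -1.0, -0.0], [-0.98, 0.03, -0.2], [0.2, -0.01, -0.98]]
stand 0.86 [202. 179.] 1649 [0.574 0.224 0.009] [ 0.464  0.082 -0.01 ] [0.713 0.408 0.143]
screw_a 0.53 [162. 187.] 56 [0.554 0.376 0.015] [0.541 0.36  0.002] [0.567 0.392 0.022]
driver 0.75 [306. 114.] 143 [ 0.761 -0.144  0.152] [ 0.753 -0.158  0.08 ] [ 0.783 -0.133  0.194]
driver 0.6 [309. 142.] 165 [ 0.668 -0.152  0.148] [ 0.653 -0.174  0.079] [ 0.688 -0.135  0.195]
driver 0.48 [281. 145.] 139 [ 0.651 -0.053  0.156] [ 0.643 -0.069  0.081] [ 0.677 -0.037  0.199]
tote1 0.72 [331. 216.] 309 [ 0.42  -0.221  0.024] [ 0.387 -0.259 -0.009] [ 0.46  -0.185  0.104]
tote1 0.52 [288. 205.] 260 [ 0.474 -0.075  0.024] [ 0.448 -0.102 -0.004] [ 0.508 -0.05   0.106]
mug 0.59 [138. 2
[... 1005 characters left out ...]
008 -0.005] [0.715 0.41  0.143]
tote1 0.63 [298. 173.] 381 [ 0.423 -0.215  0.027] [ 0.385 -0.304 -0.005] [ 0.462 -0.18   0.102]
tote1 0.62 [276. 203.] 391 [ 0.478 -0.059  0.025] [ 0.448 -0.157 -0.004] [ 0.517 -0.041  0.108]
oil_can 0.67 [298. 174.] 370 [ 0.422 -0.217  0.026] [ 0.385 -0.328 -0.005] [ 0.458 -0.18   0.102]
oil_can 0.6 [332. 137.] 687 [ 0.318 -0.378  0.094] [ 0.278 -0.54  -0.003] [ 0.352 -0.36   0.159]
oil_can 0.53 [234. 267.] 2363 [0.564 0.249 0.011] [ 0.462 -0.003 -0.007] [0.717 0.414 0.149]
oil_can 0.31 [220. 176.] 304 [ 0.658 -0.043  0.139] [ 0.642 -0.238 -0.004] [ 0.728 -0.029  0.202]
lapper 0.89 [289. 243.] 505 [0.405 0.111 0.025] [ 0.301  0.071 -0.004] [0.497 0.13  0.042]
```

View pics/top0.png

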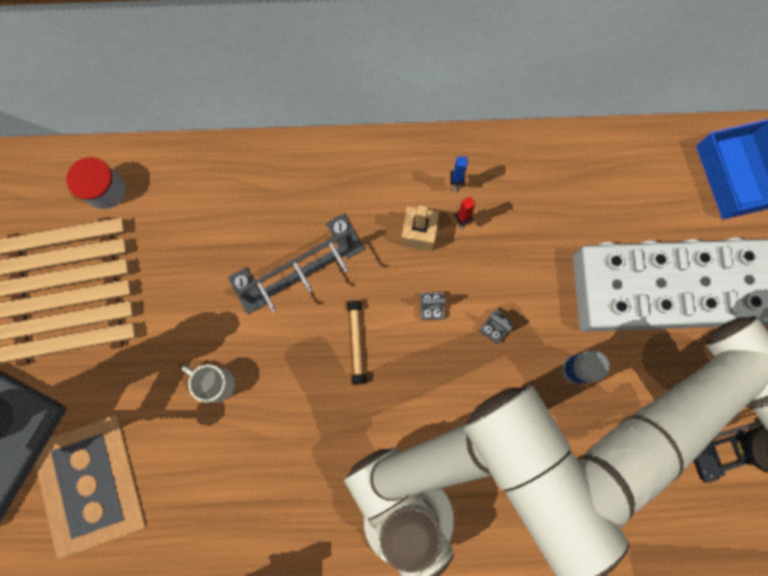

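View pics/side0.png

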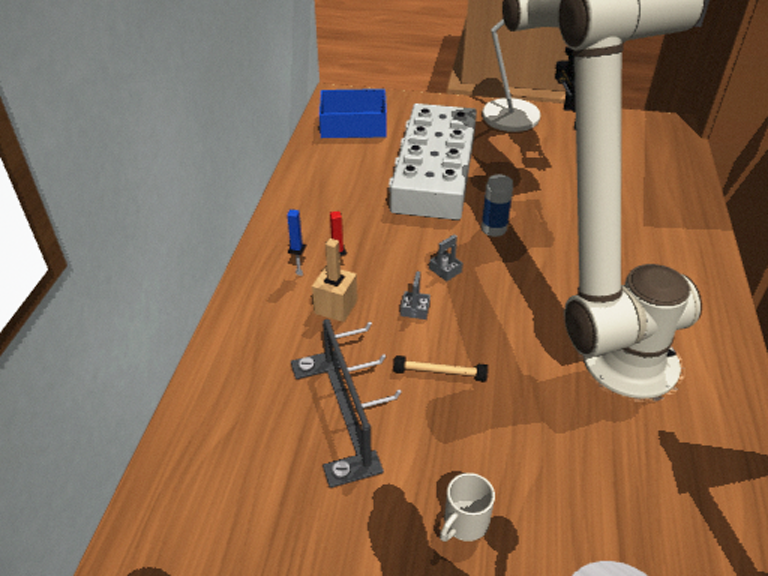

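The pictures show the wooden driver in its block at about (420,222) in top and (333,280) in side. The stand runs from (240,285) to (345,230) with its two screws on the wall side. There are two totes, at (433,305) and (497,325) in top. Red and blue look-alikes sit right of the block.

```bash
cat >> h.py <<'E'
def ortho(p,c,z,half=0.05,n=200):
    """patch of plane z around c; up = +x world, left = +y world"""
    s=2*half/n
    i,j=np.mgrid[0:n,0:n]
    X=np.stack([c[0]+half-(i+.5)*s,c[1]+half-(j+.5)*s,np.full(i.shape,z)],-1)
    C=X@np.array(p["R"]).T+np.array(p["t"])
    u=(C[...,0]/C[...,2]*p["fx"]+p["cx"]).astype(np.float32); v=(C[...,1]/C[...,2]*p["fy"]+p["cy"]).astype(np.float32)
    return cv2.remap(p["frame"],u,v,cv2.INTER_CUBIC)
def grid(f,step=50):
    f=f.copy(); n=f.shape[0]; f[n//2,::4]=[0,255,0]; f[::4,n//2]=[0,255,0]; f[0]=255; f[:,0]=255; return f
E
python3 - <<'E'
from h import *
P={n:capture(n) for n in ["top","side"]}
# bright crossbar/hook & foot points
for n,p in P.items():
    W=world(p); d=masks_of("stand",p)[0]; w=W[d["region"]]; w=w[~np.isnan(w[:,0])]
    b=w[(w[:,2]>.118)&(w[:,2]<.136)]
    # crossbar: max extent line fit (RANSAC by cv2 fitLine robust)
    l=cv2.fitLine(b[:,:2].astype(np.float32),cv2.DIST_WELSCH,0,.01,.01).ravel(); print(n,len(b),np.round(l,3), np.degrees(np.arctan2(l[1],l[0])))
    dd=l[:2]; nn=np.array([-dd[1],dd[0]]); e=b[np.abs((b[:,:2]-l[2:])@nn)<.01]; t=(e[:,:2]-l[2:])@dd
    print("ends",np.round(l[2:]+dd*t.min(),3),np.round(l[2:]+dd*t.max(),3),t.max()-t.min())
    for l in ["screw_a","screw_a_slot","screw_b_slot"]:
        for q in search_frame(l,p)[:4]: print(l,round(q["p"],2),np.round(q["xy"],1),np.round(W[int(q["xy"][1]),int(q["xy"][0])],3))
cs=[((.554,.376),.017),((.65,.12),.017),((.653,-.05),.085),((.653,-.05),.195)]
m=np.vstack([np.hstack([grid(ortho(p,c,z)) for c,z in cs]) for p in P.values()])
cv2.imwrite("pics/o1.png",m[:,:,::-1])
E
```

```text
top 439 [ 0.488 -0.873  0.567  0.236] -60.814423
ends [0.501 0.353] [0.639 0.107] 0.2818292086953449
screw_b_slot 0.63 [225.2 146.8] [0.699 0.141 0.016]
side 535 [ 0.437 -0.899  0.556  0.263] -64.0594
ends [0.507 0.363] [0.63  0.111] 0.28038428183862135
screw_a 0.52 [205.  240.1] [0.681 0.128 0.013]
screw_a_slot 0.7 [233.4 267. ] [0.573 0.209 0.001]
screw_a_slot 0.43 [227.4 314.5] [0.554 0.383 0.016]
screw_a_slot 0.38 [297.8 174.9] [ 0.427 -0.232  0.02 ]
```

View pics/o1.png

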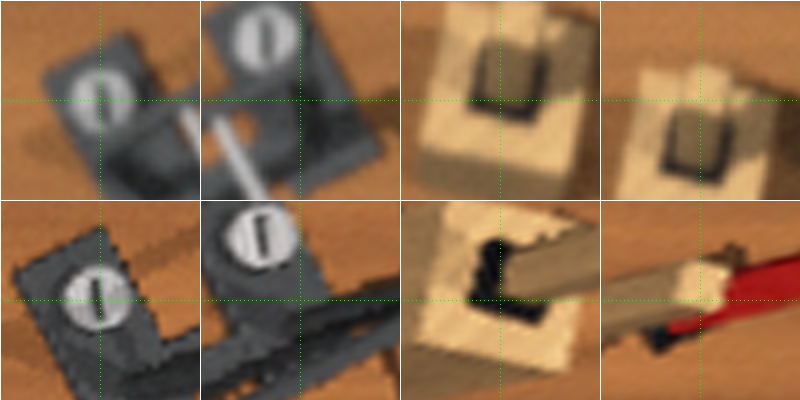

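Screw a is near (0.555, 0.376) and screw b near (0.681, 0.138). Both slots run roughly along world x. Block yaw is about -11°. One finer measurement, then I move.

```bash
python3 - <<'E'
from h import *
P={n:capture(n) for n in ["top","side"]}
np.save("pics/../p0.npy",P,allow_pickle=True)
for n,p in P.items():
    for nm,c in (("a",(.555,.3765)),("b",(.681,.138))):
        f=ortho(p,c,.017,.02,160).astype(float); g=f.mean(2)
        i,j=np.mgrid[0:160,0:160]; x=c[0]+.02-(i+.5)*.00025; y=c[1]+.02-(j+.5)*.00025
        # head: bright grey disc
        m=(g>120)&((f.max(2)-f.min(2))<40); m=cv2.morphologyEx(m.astype(np.uint8),cv2.MORPH_CLOSE,np.ones((31,31)))
        k,lab,stt,cen=cv2.connectedComponentsWithStats(m); b=1+np.argmax(stt[1:,4]); M=lab==b
        (cx,cy),r=cv2.minEnclosingCircle(np.argwhere(M)[:,::-1].astype(np.float32))
        hx,hy=x[M].mean(),y[M].mean()
        inn=np.hypot(x-hx,y-hy)<.0115
        w=np.where(inn,np.clip(np.percentile(g[inn],60)-g-15,0,None),0)
        sx,sy=(w*x).sum()/w.sum(),(w*y).sum()/w.sum()
        C=np.cov(np.stack([x.ravel(),y.ravel()]),aweights=w.ravel()); ev,V=np.linalg.eigh(C); a=np.degrees(np.arctan2(V[1,1],V[0,1]))%180
        print(n,nm,"head",np.round([hx,hy,r*.00025],4),"slot",np.round([sx,sy],4),"angle",round(a,1),np.round(np.sqrt(ev)*1e3,2))
    W=world(p); 
    near=(np.abs(W[...,0]-.66)<.07)&(np.abs(W[...,1]+.053)<.062)
    for nm,lo,hi in (("blk",.08,.089),("collar",.0885,.096),("handletop",.188,.205)):
        q=W[near&(W[...,2]>lo)&(W[...,2]<hi)][:,:2]
        if len(q)>5: r=cv2.minAreaRect((q*1000).astype(np.float32)); print(n,nm,len(q),np.round(r[0],1),np.round(r[1],1),round(r[2],1))
E
```

```text
top a head [0.5538 0.3751 0.0186] slot [0.5507 0.374 ] angle 6.7 [1.93 4.89]
top b head [0.6812 0.1367 0.0209] slot [0.6805 0.1365] angle 4.1 [1.85 5.82]
top blk 292 [659.2 -53.7] [74.5 76.8] 78.3
top collar 59 [658.9 -54. ] [71.5 72.4] 78.1
top handletop 54 [659.8 -54. ] [24.8 22.5] 80.5
side a head [0.5552 0.3776 0.0189] slot [0.5538 0.3775] angle 7.2 [1.55 5.55]
side b head [0.6825 0.1382 0.0206] slot [0.6826 0.1389] angle 5.8 [1.76 5.93]
side blk 234 [660.3 -51.1] [81.1 79.6] 79.6
side collar 80 [658.1 -48.1] [74.1 74. ] 79.4
side handletop 51 [659.5 -49. ] [24.1 25.6] 72.0
```

Emit:
drive_tool(
  rows=[
    [100, 25, 30, 20, 0, 0, 0],
    [100, 28, 30, 20, 0, 0, 0],
    [100, 28, 30, 15, 0, 0, 0],
    [100, 28, 30, 5, 0, 0, 0],
    [100, 28, 30, 0, 0, 0, 0],
  ],
)

```text
time_s: 1.92
tcp_pos: [0.2866, -0.4607, 0.3003]
ee_rot: [[-0.97, -0.245, 0.003], [-0.245, 0.97, -0.003], [-0.002, -0.004, -1.0]]
wrist_force: [0.6, -0.1, 0.1]
gripper_width: 1.0
gripper_force: 0.0
```

Emit:
drive_tool(
  rows=[
    [100, 28, 30, 0, 0, 0, 0],
    [100, 28, 30, 0, 0, 0, 0.1],
    [100, 28, 30, 0, 0, 0, 0.1],
    [100, 28, 30, 0, 0, 0, 0],
    [100, 28, 30, 0, 0, 0, 0],
  ],
)

```text
time_s: 2.33
tcp_pos: [0.4263, -0.3096, 0.2985]
ee_rot: [[-0.901, -0.433, 0.001], [-0.433, 0.901, -0.0], [-0.001, -0.001, -1.0]]
wrist_force: [1.0, -0.4, -0.4]
gripper_width: 0.999
gripper_force: 0.0
```

```bash
python3 -c "from h import *;st()"
```

```text
{'time_s': 2.333, 'joints': [-18.334, 10.268, -7.749, 0.005, -71.932, -45.988], 'tcp_pos': [0.426, -0.31, 0.299], 'ee_rot': [[-0.901, -0.433, 0.001], [-0.433, 0.901, -0.0], [-0.001, -0.001, -1.0]], 'wrist_force': [1.035, -0.449, -0.37], 'moment': [-0.017, -0.066, -0.025], 'gripper_width': 0.999, 'gripper_force': 0.0}
```

Emit:
drive_tool(
  rows=[
    [100, 29, 32, 0, 0, 0, 0.115],
    [100, 29, 32, 0, 0, 0, 0.115],
    [100, 29, 32, 0, 0, 0, 0.115],
    [100, 29, 32, 0, 0, 0, 0.115],
    [100, 29, 32, 0, 0, 0, 0.115],
  ],
)

```text
time_s: 2.75
tcp_pos: [0.5663, -0.1552, 0.2985]
ee_rot: [[-0.516, -0.857, 0.001], [-0.857, 0.516, -0.0], [-0.0, -0.001, -1.0]]
wrist_force: [0.5, -0.4, -0.1]
gripper_width: 0.996
gripper_force: 0.0
```

Emit:
drive_tool(
  rows=[
    [100, 29, 32, 0, 0, 0, 0.115],
    [100, 29, 32, 0, 0, 0, 0.115],
    [100, 27, 30, 0, 0, 0, 0.115],
    [100, 0, 0, 0, 0, 0, 0],
    [100, 0, 0, 0, 0, 0, 0],
  ],
)

```text
time_s: 3.17
tcp_pos: [0.6491, -0.0633, 0.2967]
ee_rot: [[-0.199, -0.98, -0.002], [-0.98, 0.199, -0.0], [0.001, 0.002, -1.0]]
wrist_force: [-0.8, -0.5, 0.1]
gripper_width: 1.005
gripper_force: 0.0
```

```bash
python3 -c "from h import *;st()"
```

```text
{'time_s': 3.167, 'joints': [8.613, 23.157, 10.026, -0.009, -76.982, -20.09], 'tcp_pos': [0.649, -0.063, 0.297], 'ee_rot': [[-0.199, -0.98, -0.002], [-0.98, 0.199, -0.0], [0.001, 0.002, -1.0]], 'wrist_force': [-0.846, -0.521, 0.076], 'moment': [-0.064, 0.131, 0.002], 'gripper_width': 1.005, 'gripper_force': 0.0}
```

Emit:
drive_tool(
  rows=[
    [100, 10.5, 11, 0, 0, 0, 0],
    [100, 0, 0, -35, 0, 0, 0],
    [100, 0, 0, -20, 0, 0, 0],
    [100, 0, 0, 0, 0, 0, 0],
    [100, 0, 0, 0, 0, 0, 0],
  ],
)

```text
time_s: 3.58
tcp_pos: [0.6579, -0.0554, 0.2428]
ee_rot: [[-0.203, -0.979, -0.002], [-0.979, 0.203, -0.001], [0.001, 0.002, -1.0]]
wrist_force: [0.5, 1.0, 0.7]
gripper_width: 1.0
gripper_force: 0.0
```

```bash
python3 - <<'E'
from h import *
st()
p=capture("side"); st()
save(p,"s1.png",(150,60,310,210),4)
E
```

```text
{'time_s': 3.583, 'joints': [9.211, 25.513, 6.094, 0.045, -70.705, -20.926], 'tcp_pos': [0.658, -0.055, 0.243], 'ee_rot': [[-0.203, -0.979, -0.002], [-0.979, 0.203, -0.001], [0.001, 0.002, -1.0]], 'wrist_force': [0.534, 0.959, 0.748], 'moment': [0.038, 0.031, 0.011], 'gripper_width': 1.0, 'gripper_force': 0.0}
{'time_s': 3.633, 'joints': [9.215, 25.447, 6.229, 0.074, -70.699, -20.919], 'tcp_pos': [0.659, -0.055, 0.245], 'ee_rot': [[-0.202, -0.979, 0.002], [-0.979, 0.202, -0.001], [0.001, -0.002, -1.0]], 'wrist_force': [-0.24, 0.279, 0.574], 'moment': [0.02, 0.0, 0.033], 'gripper_width': 1.006, 'gripper_force': 0.0}
```

View pics/s1.png

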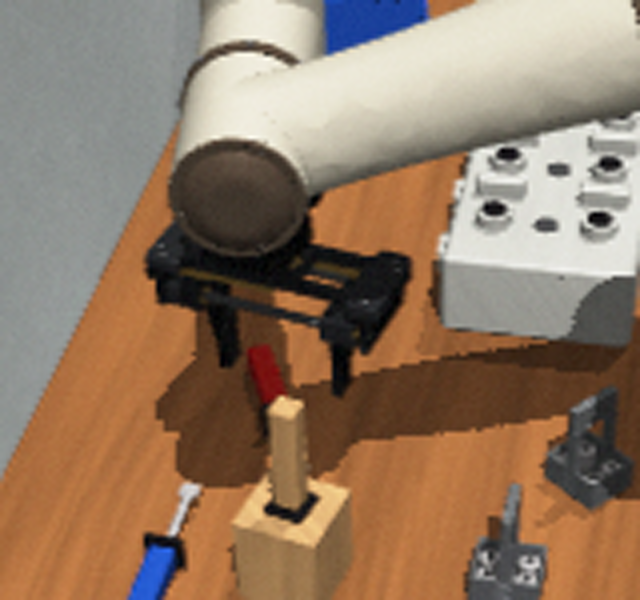

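The fingers are above the wooden handle at (288,450). The blue look-alike now lies on the bench at (155,570). I'll check that both look-alikes are clear of the fingers.

```bash
python3 - <<'E'
from h import *
for n in ["top","side"]:
    p=capture(n); W=world(p); h=cv2.cvtColor(p["frame"],cv2.COLOR_RGB2HSV)
    z=(W[...,0]>.5)&(W[...,0]<.95)&(np.abs(W[...,1]+.1)<.2)&(h[...,1]>150)&(h[...,2]>40)
    for c,m in (("red",(h[...,0]<4)|(h[...,0]>172)),("blue",(h[...,0]>100)&(h[...,0]<130))):
        w=W[z&m]; 
        if len(w): print(n,c,len(w),np.round(np.percentile(w,[5,50,95],axis=0),3).tolist())
    near=(np.abs(W[...,0]-.66)<.07)&(np.abs(W[...,1]+.053)<.05)&(W[...,2]>.1)&(W[...,2]<.205)&(h[...,0]>8)&(h[...,0]<30)&(h[...,1]>60)
    w=W[near]; print(n,len(w),np.round(np.percentile(w,[3,50,97],axis=0),3).tolist())
    if n=="top": print(search_frame("tote1",p)[:3])
E
```

```text
top red 101 [[0.712, -0.297, 0.02], [0.727, -0.271, 0.027], [0.744, -0.248, 0.035]]
top blue 149 [[0.709, -0.029, 0.019], [0.772, 0.007, 0.025], [0.783, 0.048, 0.201]]
top 44 [[0.652, -0.066, 0.19], [0.661, -0.054, 0.194], [0.672, -0.044, 0.199]]
[{'xy': [287.5, 205.2], 'p': 0.59}, {'xy': [330.2, 217.7], 'p': 0.55}]
side red 52 [[0.724, -0.299, 0.017], [0.736, -0.281, 0.028], [0.751, -0.254, 0.034]]
side blue 206 [[0.764, -0.038, 0.014], [0.775, 0.014, 0.027], [0.786, 0.058, 0.033]]
side 233 [[0.646, -0.058, 0.104], [0.658, -0.042, 0.156], [0.672, -0.035, 0.198]]
```

Emit:
drive_tool(
  rows=[
    [100, 1, 2.5, -30, 0, 0, 0],
    [100, 0, 0, -32, 0, 0, 0],
    [100, 0, 0, -30, 0, 0, 0],
    [100, 0, 0, 0, 0, 0, 0],
    [100, 0, 0, 0, 0, 0, 0],
  ],
)

```text
time_s: 4.2
tcp_pos: [0.6596, -0.0521, 0.1511]
ee_rot: [[-0.201, -0.98, -0.001], [-0.98, 0.201, -0.001], [0.001, 0.001, -1.0]]
wrist_force: [-0.9, -0.2, 0.8]
gripper_width: 0.999
gripper_force: 0.0
```

Emit:
drive_tool(
  rows=[
    [20, 0, 0, 0, 0, 0, 0],
    [0, 0, 0, 0, 0, 0, 0],
    [0, 0, 0, 0, 0, 0, 0],
    [0, 0, 0, 0, 0, 0, 0],
    [0, 0, 0, 0, 0, 0, 0],
  ],
)

```text
time_s: 4.62
tcp_pos: [0.6601, -0.0518, 0.1523]
ee_rot: [[-0.202, -0.979, 0.002], [-0.979, 0.202, 0.0], [-0.001, -0.002, -1.0]]
wrist_force: [0.4, -0.8, 0.0]
gripper_width: 0.708
gripper_force: 0.0
```

Emit:
drive_tool(
  rows=[
    [0, 0, 0, 0, 0, 0, 0],
    [0, 0, 0, 0, 0, 0, 0],
    [0, 0, 0, 0, 0, 0, 0],
  ],
)

```text
time_s: 4.87
tcp_pos: [0.6597, -0.0518, 0.1511]
ee_rot: [[-0.202, -0.979, 0.0], [-0.979, 0.202, 0.0], [-0.0, 0.0, -1.0]]
wrist_force: [0.2, 0.1, 0.6]
gripper_width: 0.477
gripper_force: 0.0
```

Emit:
drive_tool(
  rows=[
    [0, 0, 0, 0, 0, 0, 0],
    [0, 0, 0, 0, 0, 0, 0],
    [0, 0, 0, 0, 0, 0, 0],
    [0, 0, 0, 0, 0, 0, 0],
    [0, 0, 0, 0, 0, 0, 0],
  ],
)

```text
time_s: 5.28
tcp_pos: [0.6596, -0.0518, 0.151]
ee_rot: [[-0.202, -0.979, -0.0], [-0.979, 0.202, -0.0], [0.0, 0.0, -1.0]]
wrist_force: [-0.6, -0.2, 0.1]
gripper_width: 0.275
gripper_force: 29.6
```

Emit:
drive_tool(
  rows=[
    [0, 0, 0, 20, 0, 0, 0],
    [0, 0, 0, 35, 0, 0, 0],
    [0, 0, 0, 40, 0, 0, 0],
    [0, 0, 0, 35, 0, 0, 0],
    [0, 0, 0, 0, 0, 0, 0],
  ],
)

```text
time_s: 5.7
tcp_pos: [0.6631, -0.0523, 0.2907]
ee_rot: [[-0.201, -0.98, 0.017], [-0.98, 0.201, -0.001], [-0.002, -0.016, -1.0]]
wrist_force: [1.2, -0.3, 0.1]
gripper_width: 0.28
gripper_force: 29.6
```

```bash
python3 - <<'E'
from h import *
st()
t=capture("top");p=capture("side")
a=cv2.resize(p["frame"][60:210,150:290],None,fx=4,fy=4,interpolation=cv2.INTER_CUBIC)
cv2.imwrite("pics/s2.png",a[:,:,::-1])
E
```

```text
{'time_s': 5.7, 'joints': [9.485, 24.088, 10.541, 0.221, -75.523, -21.116], 'tcp_pos': [0.663, -0.052, 0.291], 'ee_rot': [[-0.201, -0.98, 0.017], [-0.98, 0.201, -0.001], [-0.002, -0.016, -1.0]], 'wrist_force': [1.234, -0.34, 0.146], 'moment': [-0.01, -0.125, -0.032], 'gripper_width': 0.28, 'gripper_force': 29.638}
```

View pics/s2.png

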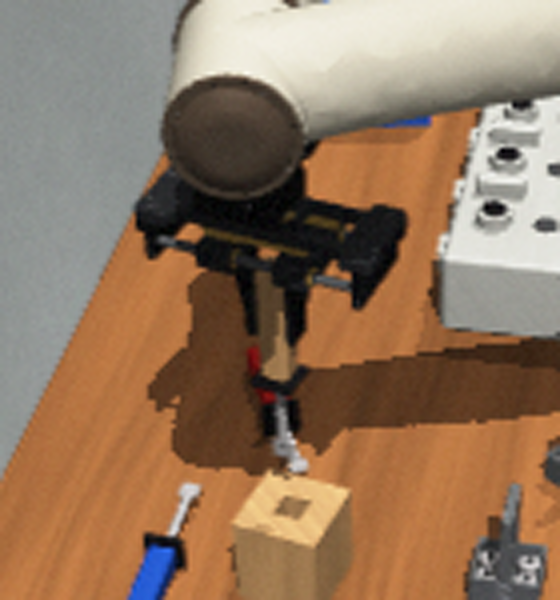

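The driver is held with its collar at (278,380) and blade at (290,455), clear of the block hole at (293,507). I'll carry it behind the stand above screw b and look at which way the blade faces.

Emit:
drive_tool(
  rows=[
    [0, 3, 30, 5, 0, 0, 0.12],
    [0, 3, 35, 5, 0, 0, 0.12],
    [0, 3, 35, 0, 0, 0, 0.12],
    [0, 3, 35, 0, 0, 0, 0.12],
    [0, 3, 35, 0, 0, 0, 0.12],
  ],
)

```text
time_s: 6.22
tcp_pos: [0.6737, 0.1196, 0.2885]
ee_rot: [[0.392, -0.92, -0.004], [-0.92, -0.392, -0.001], [-0.001, 0.004, -1.0]]
wrist_force: [0.4, 0.5, -0.8]
gripper_width: 0.276
gripper_force: 29.6
```

Emit:
drive_tool(
  rows=[
    [0, 5, 15, 0, 0, 0, 0.12],
    [0, 0, 4, 0, 0, 0, 0.12],
    [0, 0, 0, 0, 0, 0, 0.12],
    [0, 0, 0, 0, 0, 0, 0],
    [0, 0, 0, 0, 0, 0, 0],
  ],
)

```text
time_s: 6.63
tcp_pos: [0.679, 0.1372, 0.2889]
ee_rot: [[0.685, -0.729, -0.004], [-0.729, -0.685, -0.001], [-0.002, 0.003, -1.0]]
wrist_force: [0.2, -0.1, -1.3]
gripper_width: 0.273
gripper_force: 29.6
```

```bash
python3 - <<'E'
from h import *
st()
p=capture("side"); s=sense(); tip=np.array(s["tcp_pos"])-[0,0,.147]
c=np.array(p["R"])@(tip+[0,0,.02])+p["t"]; u=int(c[0]/c[2]*p["fx"]+p["cx"]); v=int(c[1]/c[2]*p["fy"]+p["cy"]); print(u,v)
save(p,"s3.png",(u-35,v-35,u+35,v+35),8)
E
```

```text
{'time_s': 6.633, 'joints': [24.749, 27.634, 16.06, -0.033, -78.644, 18.458], 'tcp_pos': [0.679, 0.137, 0.289], 'ee_rot': [[0.685, -0.729, -0.004], [-0.729, -0.685, -0.001], [-0.002, 0.003, -1.0]], 'wrist_force': [0.206, -0.113, -1.331], 'moment': [-0.053, 0.132, 0.027], 'gripper_width': 0.273, 'gripper_force': 29.638}
201 209
```

View pics/s3.png

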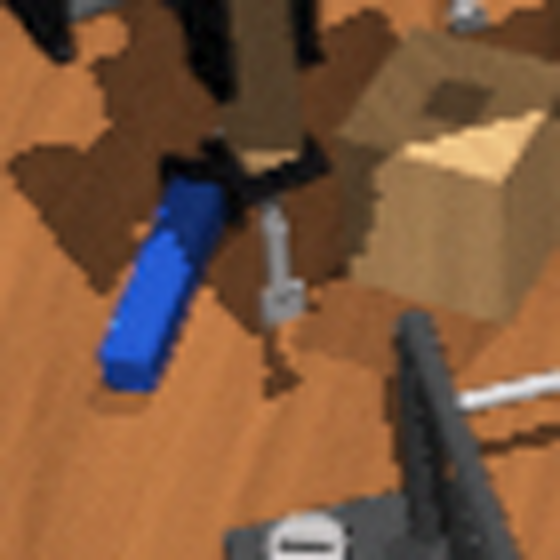

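The blade at (283,300) appears to lie along tool y, since its lower edge rises to the right. Turning it to the slot angle will show this clearly.

Emit:
drive_tool(
  rows=[
    [0, 0, 0, 0, 0, 0, 0.118],
    [0, 0, 0, 0, 0, 0, 0.118],
    [0, 0, 0, 0, 0, 0, 0.118],
    [0, 0, 0, 0, 0, 0, 0.118],
    [0, 0, 0, 0, 0, 0, 0.118],
  ],
)

```text
time_s: 7.1
tcp_pos: [0.6795, 0.1365, 0.2905]
ee_rot: [[0.976, -0.22, -0.001], [-0.22, -0.976, -0.0], [-0.001, 0.0, -1.0]]
wrist_force: [0.1, 0.2, -1.2]
gripper_width: 0.275
gripper_force: 29.6
```

Emit:
drive_tool(
  rows=[
    [0, 0, 0, 0, 0, 0, 0.118],
    [0, 0, 0, 0, 0, 0, 0.118],
    [0, 0, 0, 0, 0, 0, 0.118],
    [0, 0, 0, 0, 0, 0, 0.118],
    [0, 0, 0, 0, 0, 0, 0.118],
  ],
)

```text
time_s: 7.52
tcp_pos: [0.6795, 0.1365, 0.2905]
ee_rot: [[0.933, 0.36, -0.001], [0.36, -0.933, -0.0], [-0.001, -0.0, -1.0]]
wrist_force: [0.8, -0.2, -1.4]
gripper_width: 0.277
gripper_force: 29.6
```

Emit:
drive_tool(
  rows=[
    [0, 0, 0, 0, 0, 0, 0.118],
    [0, 0, 0, 0, 0, 0, 0.118],
    [0, 0, 0, 0, 0, 0, 0.118],
    [0, 0, 0, 0, 0, 0, 0.118],
    [0, 0, 0, 0, 0, 0, 0.118],
  ],
)

```text
time_s: 7.93
tcp_pos: [0.6794, 0.1365, 0.2905]
ee_rot: [[0.575, 0.818, -0.001], [0.818, -0.575, -0.0], [-0.001, -0.001, -1.0]]
wrist_force: [0.1, -0.3, -1.4]
gripper_width: 0.273
gripper_force: 29.6
```

Emit:
drive_tool(
  rows=[
    [0, 0, 0, 0, 0, 0, 0.118],
    [0, 0, 0, 0, 0, 0, 0.118],
    [0, 0, 0, 0, 0, 0, 0.118],
    [0, 0, 0, 0, 0, 0, 0.118],
    [0, 0, 0, 0, 0, 0, 0.118],
  ],
)

```text
time_s: 8.35
tcp_pos: [0.6795, 0.1365, 0.2905]
ee_rot: [[0.022, 1.0, -0.001], [1.0, -0.022, -0.0], [-0.0, -0.001, -1.0]]
wrist_force: [-0.3, 0.3, -1.2]
gripper_width: 0.275
gripper_force: 29.6
```

Emit:
drive_tool(
  rows=[
    [0, 0, 0, -40, 0, 0, 0.118],
    [0, 0, 0, -40, 0, 0, 0],
    [0, 0, 0, 0, 0, 0, 0],
    [0, 0, 0, 0, 0, 0, 0],
  ],
)

```text
time_s: 8.68
tcp_pos: [0.6785, 0.136, 0.2086]
ee_rot: [[-0.091, 0.996, -0.006], [0.996, 0.091, -0.003], [-0.003, -0.006, -1.0]]
wrist_force: [-0.0, -0.2, 0.1]
gripper_width: 0.277
gripper_force: 29.6
```

```bash
cat >> h.py <<'E'
def tipview(n,name,tiplen=.147,half=22,k=12,dz=.015):
    p=capture(n); s=sense(); R=np.array(s["ee_rot"]); tip=np.array(s["tcp_pos"])+R[:,2]*(tiplen-dz)
    c=np.array(p["R"])@tip+p["t"]; u=int(c[0]/c[2]*p["fx"]+p["cx"]); v=int(c[1]/c[2]*p["fy"]+p["cy"])
    save(p,name,(u-half,v-half,u+half,v+half),k); print(n,"centre",u,v); return p
E
python3 - <<'E'
from h import *
st()
p=tipview("side","s4.png")
E
```

```text
{'time_s': 8.683, 'joints': [24.698, 30.0, 8.609, 0.021, -68.997, 160.511], 'tcp_pos': [0.678, 0.136, 0.209], 'ee_rot': [[-0.091, 0.996, -0.006], [0.996, 0.091, -0.003], [-0.003, -0.006, -1.0]], 'wrist_force': [-0.024, -0.186, 0.119], 'moment': [-0.019, -0.046, -0.028], 'gripper_width': 0.277, 'gripper_force': 29.638}
side centre 202 227
```

View pics/s4.png

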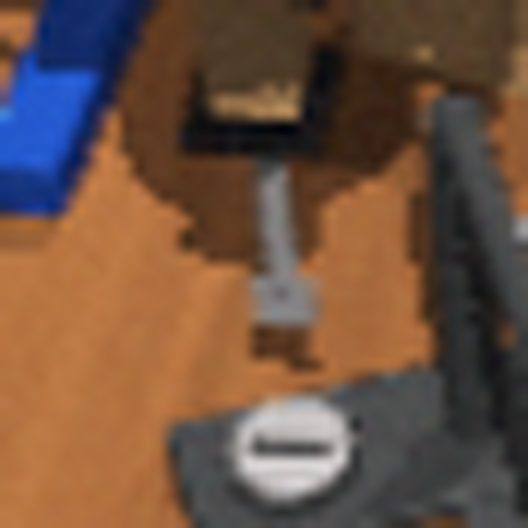

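The blade's broad face now shows at (285,300), so the blade lies along tool y and matches the slot at (292,446). I'll compare the projected and seen tip to correct for camera bias.

```bash
cat >> h.py <<'E'
def proj(p,X):
    c=np.array(p["R"])@np.array(X)+p["t"]; return np.array([c[0]/c[2]*p["fx"]+p["cx"],c[1]/c[2]*p["fy"]+p["cy"]])
E
python3 - <<'E'
from h import *
st(); p=capture("side"); s=sense(); R=np.array(s["ee_rot"]); T=np.array(s["tcp_pos"])
tip=T+R[:,2]*.146
print("pred tip",proj(p,tip),"seen 203.75 231.8")
print("pred b",proj(p,[.6818,.1375,.017]),"seen 204.3 242.3")
for d in ([.001,0,0],[0,.001,0],[0,0,.001]): print(proj(p,tip+d)-proj(p,tip))
f=p["frame"].astype(int); 
for v in range(218,235): print(v,[int(x) for x in f[v,196:212].mean(1)])
for v in range(235,250): print(v,[int(x) for x in f[v,196:213].mean(1)])
t=capture("top"); save(t,"t4.png",(170,110,280,180),7)
E
```

```text
{'time_s': 8.733, 'joints': [24.709, 29.872, 8.86, 0.096, -68.978, 160.53], 'tcp_pos': [0.68, 0.137, 0.212], 'ee_rot': [[-0.092, 0.996, 0.001], [0.996, 0.092, -0.001], [-0.001, 0.001, -1.0]], 'wrist_force': [0.17, 0.298, 0.764], 'moment': [-0.099, -0.05, 0.025], 'gripper_width': 0.272, 'gripper_force': 29.638}
pred tip [202.68310665 230.63727254] seen 203.75 231.8
pred b [203.89308412 241.53106786] seen 204.3 242.3
[-0.31389677 -0.04100855]
[-0.08026974  0.23675173]
[-0.02428415 -0.21756776]
218 [61, 59, 58, 63, 65, 70, 65, 50, 58, 56, 52, 42, 41, 39, 38, 57]
219 [59, 57, 58, 62, 87, 131, 112, 54, 56, 60, 59, 58, 55, 60, 70, 93]
220 [59, 57, 61, 62, 83, 131, 118, 56, 56, 58, 63, 63, 74, 112, 115, 115]
221 [58, 56, 60, 63, 85, 126, 122, 63, 59, 83, 120, 117, 113, 111, 113, 115]
222 [58, 60, 61, 64, 84, 126, 121, 73, 57, 76, 118, 112, 114, 113, 115, 114]
223 [58, 58, 65, 64, 80, 124, 121, 71, 56, 81, 121, 116, 114, 115, 116, 112]
224 [58, 58, 63, 63, 85, 127, 126, 87, 76, 120, 117, 112, 115, 113, 116, 111]
225 [64, 64, 68, 60, 66, 100, 136, 120, 77, 117, 114, 111, 114, 117, 111, 114]
2
[... 1250 characters left out ...]
]
241 [79, 76, 77, 122, 189, 130, 154, 160, 163, 168, 174, 183, 172, 106, 77, 76, 77]
242 [76, 78, 85, 133, 166, 85, 89, 80, 73, 78, 79, 130, 188, 74, 76, 78, 78]
243 [78, 76, 71, 121, 203, 205, 207, 204, 203, 200, 200, 203, 184, 60, 80, 82, 79]
244 [79, 78, 76, 93, 165, 195, 197, 197, 199, 197, 199, 187, 91, 56, 80, 80, 72]
245 [79, 77, 71, 59, 88, 145, 182, 199, 206, 197, 152, 90, 52, 68, 78, 76, 60]
246 [85, 78, 75, 61, 55, 75, 122, 130, 118, 80, 56, 58, 72, 83, 73, 59, 60]
247 [78, 78, 80, 80, 69, 62, 59, 53, 55, 55, 61, 80, 78, 76, 62, 62, 61]
248 [63, 73, 77, 79, 79, 75, 67, 75, 69, 80, 78, 78, 74, 72, 77, 71, 58]
249 [65, 65, 61, 68, 82, 79, 77, 80, 81, 84, 86, 74, 57, 48, 53, 58, 69]
```

Emit:
drive_tool(
  rows=[
    [0, 1, 0.5, -20, 0, 0, 0],
    [0, 0, 0, -20, 0, 0, 0],
    [0, 0, 0, 0, 0, 0, 0],
    [0, 0, 0, 0, 0, 0, 0],
  ],
)

```text
time_s: 9.17
tcp_pos: [0.6812, 0.1377, 0.1725]
ee_rot: [[-0.093, 0.996, 0.001], [0.996, 0.093, -0.0], [-0.0, 0.001, -1.0]]
wrist_force: [0.6, -0.3, -0.7]
gripper_width: 0.281
gripper_force: 29.6
```

Emit:
drive_tool(
  rows=[
    [0, 0, 0, -3, 0, 0, 0],
    [0, 0, 0, -2, 0, 0, 0],
    [0, 0, 0, -2, 0, 0, 0],
    [0, 0, 0, 0, 0, 0, 0],
  ],
)

```text
time_s: 9.5
tcp_pos: [0.6808, 0.1378, 0.1645]
ee_rot: [[-0.093, 0.996, 0.001], [0.996, 0.093, 0.0], [0.0, 0.001, -1.0]]
wrist_force: [-1.0, -0.2, -2.4]
gripper_width: 0.272
gripper_force: 29.6
```

Emit:
drive_tool(
  rows=[
    [0, 0, 0, -1.5, 0, 0, 0],
    [0, 0, 0, -1.5, 0, 0, 0],
    [0, 0, 0, -1, 0, 0, 0],
    [0, 0, 0, 0, 0, 0, 0],
  ],
)

```text
time_s: 9.83
tcp_pos: [0.6805, 0.1377, 0.1597]
ee_rot: [[-0.093, 0.996, -0.001], [0.996, 0.093, -0.0], [-0.0, -0.001, -1.0]]
wrist_force: [-0.3, 0.5, -1.1]
gripper_width: 0.276
gripper_force: 29.6
```

Emit:
drive_tool(
  rows=[
    [0, 0, 0, -1, 0, 0, 0],
    [0, 0, 0, -1, 0, 0, 0],
    [0, 0, 0, 0, 0, 0, 0],
    [0, 0, 0, 0, 0, 0, 0],
  ],
)

```text
time_s: 10.17
tcp_pos: [0.6806, 0.1377, 0.158]
ee_rot: [[-0.093, 0.996, -0.0], [0.996, 0.093, -0.0], [-0.0, -0.0, -1.0]]
wrist_force: [0.3, -0.2, -0.9]
gripper_width: 0.279
gripper_force: 29.6
```

```bash
python3 -c "from h import *;st();tipview('side','s5.png',half=25)"
```

```text
{'time_s': 10.167, 'joints': [24.741, 32.184, 4.922, 0.002, -62.746, 160.611], 'tcp_pos': [0.681, 0.138, 0.158], 'ee_rot': [[-0.093, 0.996, -0.0], [0.996, 0.093, -0.0], [-0.0, -0.0, -1.0]], 'wrist_force': [0.333, -0.226, -0.908], 'moment': [-0.132, 0.044, 0.007], 'gripper_width': 0.279, 'gripper_force': 29.638}
side centre 204 239
```

View pics/s5.png

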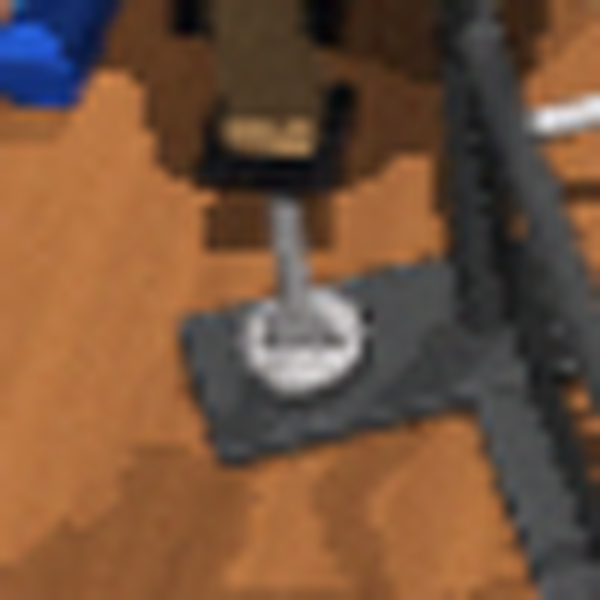

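The shank ends in the slot at (300,325), so the blade is about 5 mm in. I'll start turning clockwise.

Emit:
drive_tool(
  rows=[
    [0, 0, 0, 0, 0, 0, -0.08],
    [0, 0, 0, 0, 0, 0, -0.08],
    [0, 0, 0, 0, 0, 0, -0.08],
    [0, 0, 0, 0, 0, 0, -0.08],
  ],
)

```text
time_s: 10.55
tcp_pos: [0.6806, 0.1376, 0.1582]
ee_rot: [[0.228, 0.974, -0.0], [0.974, -0.228, -0.0], [-0.0, -0.0, -1.0]]
wrist_force: [0.4, -1.2, -2.2]
gripper_width: 0.278
gripper_force: 29.6
```

```bash
python3 - <<'E'
from h import *
st()
p=capture("side"); f=p["frame"].astype(int)
for v in range(236,249): print(v,[int(x) for x in f[v,196:213].mean(1)])
E
```

```text
{'time_s': 10.55, 'joints': [24.742, 32.176, 4.925, 0.015, -62.764, 142.075], 'tcp_pos': [0.681, 0.138, 0.158], 'ee_rot': [[0.228, 0.974, -0.0], [0.974, -0.228, -0.0], [-0.0, -0.0, -1.0]], 'wrist_force': [0.358, -1.183, -2.244], 'moment': [-0.262, 0.065, 0.16], 'gripper_width': 0.278, 'gripper_force': 29.583}
236 [111, 109, 112, 117, 119, 112, 105, 128, 111, 108, 109, 110, 103, 82, 77, 75, 89]
237 [109, 110, 112, 118, 119, 111, 96, 130, 115, 92, 86, 99, 89, 74, 79, 76, 77]
238 [105, 108, 115, 118, 119, 109, 109, 128, 135, 160, 138, 101, 78, 76, 82, 80, 80]
239 [100, 91, 95, 86, 105, 119, 105, 127, 142, 171, 192, 180, 127, 82, 79, 76, 79]
240 [86, 73, 77, 108, 159, 130, 119, 117, 128, 144, 176, 196, 178, 101, 78, 79, 78]
241 [77, 78, 72, 121, 188, 123, 121, 117, 119, 110, 125, 191, 175, 113, 80, 79, 79]
242 [77, 78, 82, 125, 155, 88, 114, 112, 107, 113, 87, 127, 188, 81, 78, 77, 76]
243 [74, 78, 73, 111, 187, 167, 166, 171, 169, 182, 206, 168, 188, 99, 80, 78, 79]
244 [78, 77, 76, 88, 141, 160, 169, 197, 197, 198, 199, 190, 97, 54, 79, 76, 78]
245 [73, 78, 74, 63, 84, 143, 184, 200, 204, 199, 149, 88, 55, 66, 79, 74, 63]
246 [79, 76, 74, 61, 57, 80, 120, 126, 105, 80, 57, 61, 71, 78, 72, 58, 58]
247 [77, 76, 76, 60, 61, 59, 54, 51, 53, 57, 62, 78, 72, 75, 64, 61, 60]
248 [62, 72, 62, 61, 63, 78, 76, 69, 68, 80, 78, 76, 77, 69, 78, 73, 54]
```

Emit:
drive_tool(
  rows=[
    [0, 0, 0, 0, 0, 0, -0.11],
    [0, 0, 0, 0, 0, 0, -0.11],
    [0, 0, 0, 0, 0, 0, -0.11],
    [0, 0, 0, 0, 0, 0, -0.11],
    [0, 0, 0, 0, 0, 0, -0.11],
  ],
)

```text
time_s: 11.02
tcp_pos: [0.6803, 0.1374, 0.1581]
ee_rot: [[0.703, 0.711, -0.001], [0.711, -0.703, -0.001], [-0.001, -0.0, -1.0]]
wrist_force: [-1.3, -0.7, -0.5]
gripper_width: 0.277
gripper_force: 29.6
```

Emit:
drive_tool(
  rows=[
    [0, 0, 0, 0, 0, 0, -0.11],
    [0, 0, 0, 0, 0, 0, -0.11],
    [0, 0, 0, 0, 0, 0, -0.11],
    [0, 0, 0, 0, 0, 0, -0.11],
    [0, 0, 0, 0, 0, 0, -0.11],
  ],
)

```text
time_s: 11.43
tcp_pos: [0.6799, 0.1373, 0.1581]
ee_rot: [[0.971, 0.239, -0.002], [0.239, -0.971, -0.001], [-0.002, 0.001, -1.0]]
wrist_force: [-2.2, 0.2, 0.0]
gripper_width: 0.276
gripper_force: 29.9
```

```bash
python3 -c "from h import *;st();tipview('side','s6.png',half=25)"
```

```text
{'time_s': 11.433, 'joints': [24.739, 32.16, 4.893, 0.009, -62.87, 79.061], 'tcp_pos': [0.68, 0.137, 0.158], 'ee_rot': [[0.971, 0.239, -0.002], [0.239, -0.971, -0.001], [-0.002, 0.001, -1.0]], 'wrist_force': [-2.17, 0.25, 0.015], 'moment': [-0.244, 0.816, 0.162], 'gripper_width': 0.276, 'gripper_force': 29.864}
side centre 204 239
```

View pics/s6.png

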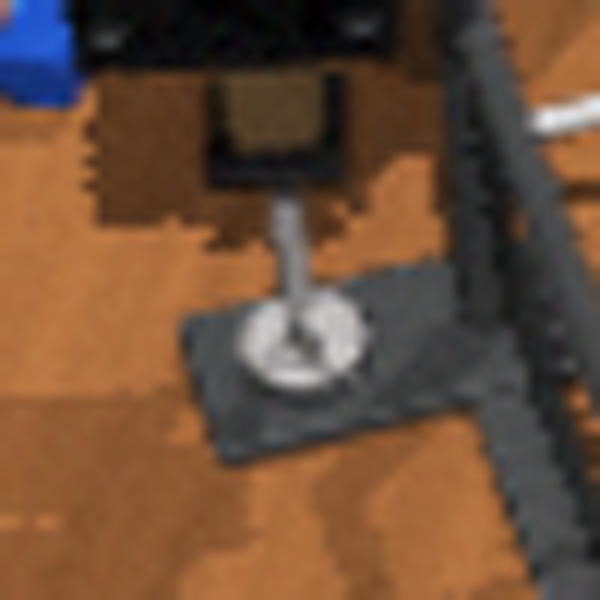

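The slot in the head at (303,340) turned with the blade. I'll keep turning.

Emit:
drive_tool(
  rows=[
    [0, 0, 0, 0, 0, 0, -0.11],
    [0, 0, 0, 0, 0, 0, -0.11],
    [0, 0, 0, 0, 0, 0, -0.11],
    [0, 0, 0, 0, 0, 0, -0.11],
    [0, 0, 0, 0, 0, 0, -0.11],
  ],
)

```text
time_s: 11.9
tcp_pos: [0.6796, 0.1375, 0.1581]
ee_rot: [[0.953, -0.302, -0.003], [-0.302, -0.953, -0.001], [-0.002, 0.002, -1.0]]
wrist_force: [-2.0, 0.0, 0.8]
gripper_width: 0.276
gripper_force: 29.9
```

Emit:
drive_tool(
  rows=[
    [0, 0, 0, 0, 0, 0, -0.11],
    [0, 0, 0, 0, 0, 0, -0.11],
    [0, 0, 0, 0, 0, 0, -0.11],
    [0, 0, 0, 0, 0, 0, -0.11],
    [0, 0, 0, 0, 0, 0, -0.11],
  ],
)

```text
time_s: 12.32
tcp_pos: [0.6794, 0.1377, 0.1581]
ee_rot: [[0.655, -0.756, -0.003], [-0.756, -0.655, -0.0], [-0.002, 0.003, -1.0]]
wrist_force: [-2.0, 0.2, 0.8]
gripper_width: 0.272
gripper_force: 29.9
```

```bash
python3 -c "from h import *;st()"
```

```text
{'time_s': 12.317, 'joints': [24.765, 32.149, 4.889, -0.053, -62.909, 16.152], 'tcp_pos': [0.679, 0.138, 0.158], 'ee_rot': [[0.655, -0.756, -0.003], [-0.756, -0.655, -0.0], [-0.002, 0.003, -1.0]], 'wrist_force': [-2.014, 0.24, 0.819], 'moment': [0.247, 1.36, 0.137], 'gripper_width': 0.272, 'gripper_force': 29.869}
```

Emit:
drive_tool(
  rows=[
    [0, 0, 0, 0, 0, 0, -0.1],
    [0, 0, 0, 0, 0, 0, -0.1],
    [0, 0, 0, 0, 0, 0, -0.1],
    [0, 0, 0, 0, 0, 0, -0.1],
    [0, 0, 0, 0, 0, 0, -0.1],
  ],
)

```text
time_s: 12.73
tcp_pos: [0.6794, 0.138, 0.1581]
ee_rot: [[0.213, -0.977, -0.003], [-0.977, -0.213, 0.0], [-0.001, 0.003, -1.0]]
wrist_force: [-3.5, 0.8, 1.3]
gripper_width: 0.278
gripper_force: 29.9
```

```bash
python3 -c "from h import *;st()"
```

```text
{'time_s': 12.733, 'joints': [24.778, 32.146, 4.894, -0.084, -62.905, -12.465], 'tcp_pos': [0.679, 0.138, 0.158], 'ee_rot': [[0.213, -0.977, -0.003], [-0.977, -0.213, 0.0], [-0.001, 0.003, -1.0]], 'wrist_force': [-3.499, 0.814, 1.294], 'moment': [0.569, 1.403, 0.151], 'gripper_width': 0.278, 'gripper_force': 29.894}
```

Emit:
drive_tool(
  rows=[
    [0, 0, 0, 0, 0, 0, -0.1],
    [0, 0, 0, 0, 0, 0, -0.1],
    [0, 0, 0, 0, 0, 0, -0.1],
  ],
)

```text
time_s: 12.98
tcp_pos: [0.6794, 0.1382, 0.1581]
ee_rot: [[-0.086, -0.996, -0.003], [-0.996, 0.086, 0.0], [-0.0, 0.003, -1.0]]
wrist_force: [-2.4, 1.1, 1.1]
gripper_width: 0.274
gripper_force: 29.9
```

```bash
python3 -c "from h import *;st()"
```

```text
{'time_s': 12.983, 'joints': [24.789, 32.144, 4.901, -0.1, -62.892, -29.656], 'tcp_pos': [0.679, 0.138, 0.158], 'ee_rot': [[-0.086, -0.996, -0.003], [-0.996, 0.086, 0.0], [-0.0, 0.003, -1.0]], 'wrist_force': [-2.374, 1.096, 1.146], 'moment': [0.724, 1.386, 0.062], 'gripper_width': 0.274, 'gripper_force': 29.896}
```

Emit:
drive_tool(
  rows=[
    [0, 0, 0, 0, 0, 0, -0.08],
    [0, 0, 0, 0, 0, 0, -0.08],
    [0, 0, 0, 0, 0, 0, -0.08],
  ],
)

```text
time_s: 13.23
tcp_pos: [0.6795, 0.1384, 0.1581]
ee_rot: [[-0.319, -0.948, -0.003], [-0.948, 0.319, 0.001], [0.0, 0.003, -1.0]]
wrist_force: [-3.1, 1.7, 0.8]
gripper_width: 0.276
gripper_force: 29.9
```

```bash
python3 -c "from h import *;st()"
```

```text
{'time_s': 13.233, 'joints': [24.795, 32.145, 4.906, -0.112, -62.877, -43.351], 'tcp_pos': [0.679, 0.138, 0.158], 'ee_rot': [[-0.319, -0.948, -0.003], [-0.948, 0.319, 0.001], [0.0, 0.003, -1.0]], 'wrist_force': [-3.063, 1.72, 0.75], 'moment': [0.838, 1.33, 0.16], 'gripper_width': 0.276, 'gripper_force': 29.898}
```

Emit:
drive_tool(
  rows=[
    [0, 0, 0, 0, 0, 0, -0.08],
    [0, 0, 0, 0, 0, 0, -0.08],
    [0, 0, 0, 0, 0, 0, -0.08],
  ],
)

```text
time_s: 13.48
tcp_pos: [0.6796, 0.1385, 0.1581]
ee_rot: [[-0.535, -0.845, -0.002], [-0.845, 0.535, 0.001], [0.0, 0.002, -1.0]]
wrist_force: [-2.6, 1.8, 0.2]
gripper_width: 0.274
gripper_force: 29.9
```

```bash
python3 -c "from h import *;st()"
```

```text
{'time_s': 13.483, 'joints': [24.797, 32.146, 4.913, -0.116, -62.856, -57.1], 'tcp_pos': [0.68, 0.139, 0.158], 'ee_rot': [[-0.535, -0.845, -0.002], [-0.845, 0.535, 0.001], [0.0, 0.002, -1.0]], 'wrist_force': [-2.582, 1.779, 0.228], 'moment': [0.907, 1.169, 0.115], 'gripper_width': 0.274, 'gripper_force': 29.897}
```

Emit:
drive_tool(
  rows=[
    [0, 0, 0, 0, 0, 0, -0.06],
    [0, 0, 0, 0, 0, 0, -0.06],
    [0, 0, 0, 0, 0, 0, -0.06],
  ],
)

```text
time_s: 13.73
tcp_pos: [0.6797, 0.1386, 0.1581]
ee_rot: [[-0.677, -0.736, -0.002], [-0.736, 0.677, 0.001], [0.0, 0.002, -1.0]]
wrist_force: [-4.1, 2.0, 1.1]
gripper_width: 0.276
gripper_force: 29.9
```

```bash
python3 -c "from h import *;st()"
```

```text
{'time_s': 13.733, 'joints': [24.799, 32.15, 4.917, -0.118, -62.84, -67.361], 'tcp_pos': [0.68, 0.139, 0.158], 'ee_rot': [[-0.677, -0.736, -0.002], [-0.736, 0.677, 0.001], [0.0, 0.002, -1.0]], 'wrist_force': [-4.127, 1.954, 1.116], 'moment': [0.98, 1.116, 0.142], 'gripper_width': 0.276, 'gripper_force': 29.897}
```

Emit:
drive_tool(
  rows=[
    [0, 0, 0, 0, 0, 0, -0.05],
    [0, 0, 0, 0, 0, 0, -0.05],
    [0, 0, 0, 0, 0, 0, 0],
  ],
)

```text
time_s: 13.98
tcp_pos: [0.6798, 0.1386, 0.1581]
ee_rot: [[-0.746, -0.666, -0.002], [-0.666, 0.746, 0.001], [0.001, 0.002, -1.0]]
wrist_force: [-3.5, 3.0, 1.1]
gripper_width: 0.272
gripper_force: 29.9
```

```bash
python3 -c "from h import *;st()"
```

```text
{'time_s': 13.983, 'joints': [24.796, 32.154, 4.919, -0.112, -62.827, -73.01], 'tcp_pos': [0.68, 0.139, 0.158], 'ee_rot': [[-0.746, -0.666, -0.002], [-0.666, 0.746, 0.001], [0.001, 0.002, -1.0]], 'wrist_force': [-3.468, 3.035, 1.069], 'moment': [1.166, 1.267, 0.126], 'gripper_width': 0.272, 'gripper_force': 29.905}
```

Emit:
drive_tool(
  rows=[
    [0, 0, 0, 0, 0, 0, -0.05],
    [0, 0, 0, 0, 0, 0, -0.05],
    [0, 0, 0, 0, 0, 0, -0.05],
    [0, 0, 0, 0, 0, 0, 0],
  ],
)

```text
time_s: 14.32
tcp_pos: [0.6799, 0.1386, 0.1581]
ee_rot: [[-0.837, -0.547, -0.001], [-0.547, 0.837, 0.001], [0.0, 0.002, -1.0]]
wrist_force: [-3.6, 3.7, 1.0]
gripper_width: 0.276
gripper_force: 29.9
```

```bash
python3 -c "from h import *;st();tipview('side','s7.png',half=25)"
```

```text
{'time_s': 14.317, 'joints': [24.794, 32.157, 4.925, -0.103, -62.808, -81.597], 'tcp_pos': [0.68, 0.139, 0.158], 'ee_rot': [[-0.837, -0.547, -0.001], [-0.547, 0.837, 0.001], [0.0, 0.002, -1.0]], 'wrist_force': [-3.564, 3.726, 0.951], 'moment': [1.457, 1.49, 0.107], 'gripper_width': 0.276, 'gripper_force': 29.908}
side centre 204 239
```

View pics/s7.png

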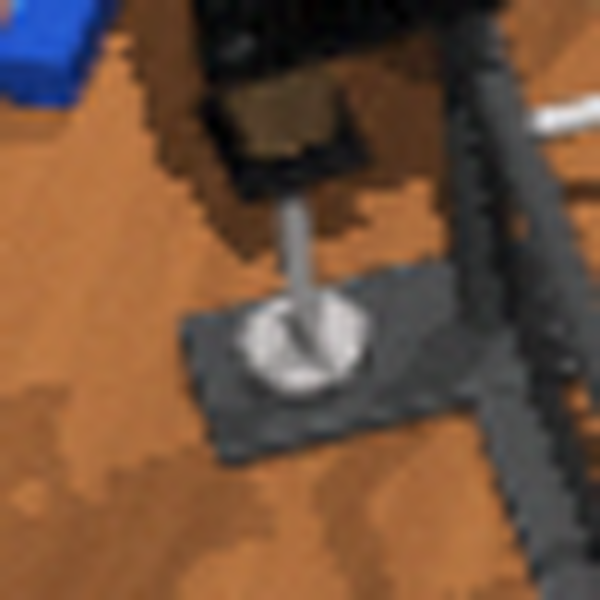

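The slot at (303,340) leans along "\" and matches the blade, with no stop felt yet. With about 0.15 rad of play in the slot, the stop should be close.

Emit:
drive_tool(
  rows=[
    [0, 0, 0, 0, 0, 0, -0.05],
    [0, 0, 0, 0, 0, 0, -0.05],
    [0, 0, 0, 0, 0, 0, 0],
  ],
)

```text
time_s: 14.62
tcp_pos: [0.68, 0.1385, 0.1581]
ee_rot: [[-0.888, -0.46, -0.001], [-0.46, 0.888, 0.001], [0.0, 0.001, -1.0]]
wrist_force: [-3.5, 4.0, 1.6]
gripper_width: 0.276
gripper_force: 29.9
```

```bash
python3 -c "from h import *;st()"
```

```text
{'time_s': 14.617, 'joints': [24.79, 32.16, 4.928, -0.095, -62.798, -87.35], 'tcp_pos': [0.68, 0.139, 0.158], 'ee_rot': [[-0.888, -0.46, -0.001], [-0.46, 0.888, 0.001], [0.0, 0.001, -1.0]], 'wrist_force': [-3.452, 4.047, 1.63], 'moment': [1.623, 1.568, 0.16], 'gripper_width': 0.276, 'gripper_force': 29.909}
```

Emit:
drive_tool(
  rows=[
    [0, 0, 0, 0, 0, 0, -0.05],
    [0, 0, 0, 0, 0, 0, -0.05],
    [0, 0, 0, 0, 0, 0, 0],
  ],
)

```text
time_s: 14.87
tcp_pos: [0.6803, 0.1385, 0.1581]
ee_rot: [[-0.929, -0.37, -0.001], [-0.37, 0.929, 0.001], [0.0, 0.001, -1.0]]
wrist_force: [-2.4, 2.8, -0.3]
gripper_width: 0.272
gripper_force: 30.0
```

```bash
python3 -c "from h import *;st()"
```

```text
{'time_s': 14.867, 'joints': [24.789, 32.169, 4.928, -0.063, -62.773, -93.053], 'tcp_pos': [0.68, 0.138, 0.158], 'ee_rot': [[-0.929, -0.37, -0.001], [-0.37, 0.929, 0.001], [0.0, 0.001, -1.0]], 'wrist_force': [-2.359, 2.807, -0.253], 'moment': [1.404, 1.272, 0.32], 'gripper_width': 0.272, 'gripper_force': 29.979}
```

Emit:
drive_tool(
  rows=[
    [0, 0, 0, 0, 0, 0, -0.04],
    [0, 0, 0, 0, 0, 0, 0],
    [0, 0, 0, 0, 0, 0, 0],
  ],
)

```text
time_s: 15.12
tcp_pos: [0.6805, 0.1382, 0.1581]
ee_rot: [[-0.943, -0.333, -0.0], [-0.333, 0.943, 0.001], [0.0, 0.001, -1.0]]
wrist_force: [-2.7, 3.5, 0.9]
gripper_width: 0.275
gripper_force: 30.0
```

```bash
python3 -c "from h import *;st()"
```

```text
{'time_s': 15.117, 'joints': [24.77, 32.172, 4.933, -0.044, -62.759, -95.307], 'tcp_pos': [0.68, 0.138, 0.158], 'ee_rot': [[-0.943, -0.333, -0.0], [-0.333, 0.943, 0.001], [0.0, 0.001, -1.0]], 'wrist_force': [-2.728, 3.47, 0.879], 'moment': [1.633, 1.453, 0.432], 'gripper_width': 0.275, 'gripper_force': 29.996}
```

The hard stop is reached: moment is 0.43 N m with a steep rise. I'll back off within the play, lift, and go to screw a while turning back.

Emit:
drive_tool(
  rows=[
    [0, 0, 0, 0, 0, 0, 0.06],
    [0, 0, 0, 0, 0, 0, 0.06],
    [0, 0, 0, 6, 0, 0, 0],
    [0, 0, 0, 20, 0, 0, 0],
    [0, 0, 0, 35, 0, 0, 0],
  ],
)

```text
time_s: 15.53
tcp_pos: [0.6794, 0.136, 0.2151]
ee_rot: [[-0.899, -0.439, -0.008], [-0.439, 0.899, -0.005], [0.009, -0.001, -1.0]]
wrist_force: [1.8, 0.7, -2.0]
gripper_width: 0.272
gripper_force: 30.0
```

Emit:
drive_tool(
  rows=[
    [0, 0, 0, 35, 0, 0, 0.118],
    [0, -10.5, 20, 34, 0, 0, 0.118],
    [0, -10.5, 20, 0, 0, 0, 0.118],
    [0, -10.5, 20, 0, 0, 0, 0.118],
    [0, -10.5, 20, 0, 0, 0, 0.118],
  ],
)

```text
time_s: 15.95
tcp_pos: [0.6395, 0.2172, 0.2901]
ee_rot: [[-0.498, -0.867, 0.004], [-0.867, 0.498, -0.0], [-0.002, -0.004, -1.0]]
wrist_force: [0.3, 0.0, -2.9]
gripper_width: 0.272
gripper_force: 30.0
```

Emit:
drive_tool(
  rows=[
    [0, -10.5, 20, 0, 0, 0, 0.118],
    [0, -10.5, 20, 0, 0, 0, 0.118],
    [0, -10.5, 20, 0, 0, 0, 0.118],
    [0, -10.5, 20, 0, 0, 0, 0.118],
    [0, -10.5, 20, 0, 0, 0, 0.118],
  ],
)

```text
time_s: 16.37
tcp_pos: [0.587, 0.3176, 0.2892]
ee_rot: [[0.069, -0.998, 0.003], [-0.998, -0.069, -0.001], [0.001, -0.003, -1.0]]
wrist_force: [-0.2, 0.1, -1.5]
gripper_width: 0.274
gripper_force: 30.0
```

Emit:
drive_tool(
  rows=[
    [0, -10.5, 20, 0, 0, 0, 0.118],
    [0, -10.5, 20, 0, 0, 0, 0.118],
    [0, -10.5, 18, 0, 0, 0, 0.118],
    [0, 0, 0, 0, 0, 0, 0.118],
    [0, 0, 0, 0, 0, 0, 0.118],
  ],
)

```text
time_s: 16.78
tcp_pos: [0.5553, 0.3762, 0.2889]
ee_rot: [[0.614, -0.789, 0.003], [-0.789, -0.614, -0.001], [0.002, -0.002, -1.0]]
wrist_force: [0.7, -0.2, -1.0]
gripper_width: 0.269
gripper_force: 30.0
```

Emit:
drive_tool(
  rows=[
    [0, 0, 0, 0, 0, 0, 0.118],
    [0, 0, 0, 0, 0, 0, 0.118],
    [0, 0, 0, 0, 0, 0, 0.118],
    [0, 0, 0, 0, 0, 0, 0.118],
    [0, 0, 0, 0, 0, 0, 0.118],
  ],
)

```text
time_s: 17.2
tcp_pos: [0.5562, 0.3749, 0.289]
ee_rot: [[0.949, -0.316, 0.003], [-0.316, -0.949, -0.001], [0.003, -0.0, -1.0]]
wrist_force: [-0.2, 0.3, -1.1]
gripper_width: 0.274
gripper_force: 30.0
```

```bash
python3 -c "from h import *;st()"
```

```text
{'time_s': 17.2, 'joints': [47.834, 25.127, 11.974, 0.159, -76.749, 23.706], 'tcp_pos': [0.556, 0.375, 0.289], 'ee_rot': [[0.949, -0.316, 0.003], [-0.316, -0.949, -0.001], [0.003, -0.0, -1.0]], 'wrist_force': [-0.222, 0.315, -1.078], 'moment': [-0.033, 0.153, -0.014], 'gripper_width': 0.274, 'gripper_force': 29.975}
```

Emit:
drive_tool(
  rows=[
    [0, 0, 0, 0, 0, 0, 0.1185],
    [0, 0, 0, 0, 0, 0, 0.1185],
    [0, 0, 0, 0, 0, 0, 0.1185],
    [0, 0, 0, 0, 0, 0, 0.1185],
    [0, 0, 0, 0, 0, 0, 0.1185],
  ],
)

```text
time_s: 17.62
tcp_pos: [0.5562, 0.3748, 0.289]
ee_rot: [[0.964, 0.268, 0.003], [0.268, -0.964, -0.0], [0.003, 0.001, -1.0]]
wrist_force: [-0.4, 0.5, -1.0]
gripper_width: 0.275
gripper_force: 30.0
```

Emit:
drive_tool(
  rows=[
    [0, 0, 0, 0, 0, 0, 0.1185],
    [0, 0, 0, 0, 0, 0, 0.1185],
    [0, 0, 0, 0, 0, 0, 0.1185],
    [0, 0, 0, 0, 0, 0, 0.1185],
    [0, 0, 0, 0, 0, 0, 0.1185],
  ],
)

```text
time_s: 18.03
tcp_pos: [0.5562, 0.3748, 0.289]
ee_rot: [[0.65, 0.76, 0.003], [0.76, -0.65, -0.001], [0.002, 0.003, -1.0]]
wrist_force: [-0.7, 0.7, -1.3]
gripper_width: 0.273
gripper_force: 30.0
```

Emit:
drive_tool(
  rows=[
    [0, 0, 0, 0, 0, 0, 0.1185],
    [0, 0, 0, 0, 0, 0, 0.1185],
    [0, 0, 0, 0, 0, 0, 0.1185],
    [0, 0, 0, 0, 0, 0, 0.1185],
    [0, 0, 0, 0, 0, 0, 0.1185],
  ],
)

```text
time_s: 18.45
tcp_pos: [0.5562, 0.3748, 0.289]
ee_rot: [[0.115, 0.993, 0.003], [0.993, -0.115, -0.001], [-0.0, 0.003, -1.0]]
wrist_force: [-0.7, 0.2, -1.3]
gripper_width: 0.271
gripper_force: 30.0
```

Emit:
drive_tool(
  rows=[
    [0, 0, 0, 0, 0, 0, 0.1185],
    [0, 0, 0, -40, 0, 0, 0.1185],
    [0, 0, 0, -40, 0, 0, 0],
    [0, 0, 0, 0, 0, 0, 0],
    [0, 0, 0, 0, 0, 0, 0],
  ],
)

```text
time_s: 18.87
tcp_pos: [0.5551, 0.3742, 0.2068]
ee_rot: [[-0.117, 0.993, -0.002], [0.993, 0.117, -0.005], [-0.005, -0.002, -1.0]]
wrist_force: [0.3, -0.2, -0.7]
gripper_width: 0.277
gripper_force: 30.0
```

```bash
python3 - <<'E'
from h import *
st(); p=tipview("side","s8.png"); s=sense(); R=np.array(s["ee_rot"]); T=np.array(s["tcp_pos"]); tip=T+R[:,2]*.146
print("tip pred",proj(p,tip)); print("a pred",proj(p,[.5537,.3765,.017]))
u,v=np.round(proj(p,tip)).astype(int); f=p["frame"].astype(int)
print("cols",u-9)
for r in range(v-7,v+4): print(r,[int(x) for x in f[r,u-9:u+9].mean(1)])
u,v=np.round(proj(p,[.5537,.3765,.017])).astype(int); print("cols",u-9)
for r in range(v-7,v+7): print(r,[int(x) for x in f[r,u-9:u+9].mean(1)])
for d in ([.001,0,0],[0,.001,0]): print(proj(p,tip+d)-proj(p,tip))
E
```

```text
{'time_s': 18.867, 'joints': [47.85, 27.81, 4.58, 0.131, -67.039, 138.795], 'tcp_pos': [0.555, 0.374, 0.207], 'ee_rot': [[-0.117, 0.993, -0.002], [0.993, 0.117, -0.005], [-0.005, -0.002, -1.0]], 'wrist_force': [0.338, -0.213, -0.684], 'moment': [-0.097, -0.037, -0.064], 'gripper_width': 0.277, 'gripper_force': 29.976}
side centre 225 298
tip pred [225.75518335 301.75907582]
a pred [227.47677685 311.83876151]
cols 217
295 [103, 88, 82, 84, 71, 36, 51, 74, 117, 113, 101, 114, 111, 114, 118, 113, 109, 84]
296 [107, 97, 79, 86, 76, 46, 51, 72, 116, 116, 103, 115, 113, 115, 116, 112, 115, 104]
297 [107, 99, 82, 83, 83, 75, 41, 75, 118, 120, 119, 115, 109, 115, 115, 115, 113, 107]
298 [105, 95, 82, 80, 83, 93, 108, 92, 115, 119, 111, 130, 116, 114, 114, 112, 113, 115]
299 [103, 99, 96, 86, 72, 60, 113, 122, 112, 115, 122, 149, 126, 114, 113, 114, 116, 115]
300 [97, 104, 96, 80, 78, 49, 86, 116, 116, 124, 122, 115, 107, 114, 111, 113, 110, 116]
301 [101, 101, 98, 83, 74, 48, 89, 120, 118, 119, 121, 115, 105, 112, 114, 113, 114, 116]
302 [101, 104, 100, 99, 88, 89, 89, 84, 106, 107, 117, 118
[... 830 characters left out ...]
, 175, 145, 144, 146, 146, 144, 145, 143, 147, 166, 61, 61, 71]
312 [74, 74, 67, 95, 160, 160, 66, 58, 58, 56, 57, 61, 59, 106, 159, 66, 73, 72]
313 [67, 72, 66, 86, 158, 165, 169, 132, 122, 103, 102, 104, 115, 139, 154, 78, 75, 74]
314 [71, 71, 71, 64, 104, 188, 188, 188, 189, 179, 150, 149, 150, 152, 127, 46, 73, 71]
315 [72, 68, 63, 53, 86, 152, 178, 184, 182, 176, 146, 148, 152, 140, 63, 61, 70, 68]
316 [71, 69, 70, 58, 57, 80, 148, 189, 180, 172, 148, 148, 123, 81, 56, 69, 70, 69]
317 [69, 72, 73, 63, 51, 56, 75, 105, 113, 129, 110, 77, 48, 54, 70, 72, 67, 54]
318 [70, 74, 75, 73, 70, 55, 51, 55, 70, 57, 48, 50, 50, 57, 69, 70, 57, 58]
[-0.35984395 -0.05354037]
[-0.07892079  0.3084156 ]
```

View pics/s8.png

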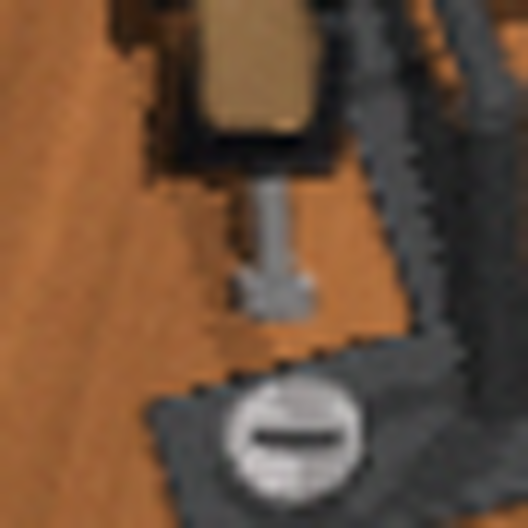

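The blade is at (275,295) and the slot at (295,437), nearly parallel. A shift of about (-2.5, +2.2) mm is needed.

Emit:
drive_tool(
  rows=[
    [0, -2.5, 2.2, 0, 0, 0, 0.02],
    [0, 0, 0, -20, 0, 0, 0],
    [0, 0, 0, -17, 0, 0, 0],
    [0, 0, 0, 0, 0, 0, 0],
    [0, 0, 0, 0, 0, 0, 0],
  ],
)

```text
time_s: 19.33
tcp_pos: [0.5529, 0.3785, 0.173]
ee_rot: [[-0.138, 0.99, 0.002], [0.99, 0.138, 0.001], [0.001, 0.002, -1.0]]
wrist_force: [0.0, 0.8, -0.5]
gripper_width: 0.275
gripper_force: 30.0
```

```bash
python3 - <<'E'
from h import *
st(); p=tipview("side","s9.png"); st()
E
```

```text
{'time_s': 19.333, 'joints': [48.216, 29.152, 1.823, 0.068, -62.54, 139.703], 'tcp_pos': [0.553, 0.378, 0.173], 'ee_rot': [[-0.138, 0.99, 0.002], [0.99, 0.138, 0.001], [0.001, 0.002, -1.0]], 'wrist_force': [0.014, 0.82, -0.548], 'moment': [-0.134, -0.032, 0.01], 'gripper_width': 0.275, 'gripper_force': 29.976}
side centre 226 307
{'time_s': 19.383, 'joints': [48.213, 29.117, 1.875, 0.08, -62.523, 139.704], 'tcp_pos': [0.553, 0.379, 0.174], 'ee_rot': [[-0.138, 0.99, 0.004], [0.99, 0.138, 0.002], [0.002, 0.004, -1.0]], 'wrist_force': [0.331, -0.722, -2.217], 'moment': [-0.082, 0.05, 0.005], 'gripper_width': 0.276, 'gripper_force': 29.976}
```

View pics/s9.png

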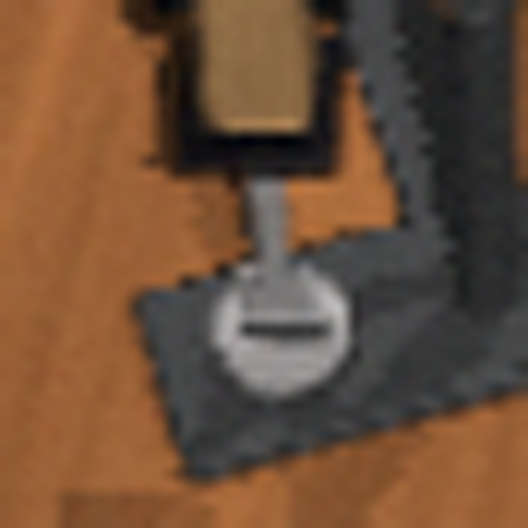

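The tip sits just above the slot at (284,330) and slightly toward the camera. I'll correct y by -1.8 mm and descend in small steps.

Emit:
drive_tool(
  rows=[
    [0, 0, -1.8, -4, 0, 0, 0],
    [0, 0, 0, -3, 0, 0, 0],
    [0, 0, 0, -2, 0, 0, 0],
    [0, 0, 0, 0, 0, 0, 0],
  ],
)

```text
time_s: 19.72
tcp_pos: [0.5521, 0.376, 0.162]
ee_rot: [[-0.137, 0.991, -0.0], [0.991, 0.137, -0.0], [-0.0, -0.0, -1.0]]
wrist_force: [-0.7, 0.1, -1.6]
gripper_width: 0.278
gripper_force: 30.0
```

Emit:
drive_tool(
  rows=[
    [0, 0, 0, -1.5, 0, 0, 0],
    [0, 0, 0, -1, 0, 0, 0],
    [0, 0, 0, -1, 0, 0, 0],
    [0, 0, 0, 0, 0, 0, 0],
  ],
)

```text
time_s: 20.05
tcp_pos: [0.5521, 0.3761, 0.1583]
ee_rot: [[-0.137, 0.991, -0.0], [0.991, 0.137, -0.0], [-0.0, -0.0, -1.0]]
wrist_force: [0.6, 0.1, -1.7]
gripper_width: 0.271
gripper_force: 30.0
```

Emit:
drive_tool(
  rows=[
    [0, 0, 0, -0.5, 0, 0, -0.08],
    [0, 0, 0, 0, 0, 0, -0.08],
    [0, 0, 0, 0, 0, 0, -0.08],
    [0, 0, 0, 0, 0, 0, -0.08],
    [0, 0, 0, 0, 0, 0, -0.08],
  ],
)

```text
time_s: 20.47
tcp_pos: [0.552, 0.3759, 0.158]
ee_rot: [[0.262, 0.965, -0.0], [0.965, -0.262, -0.001], [-0.001, -0.0, -1.0]]
wrist_force: [-0.7, -0.2, -1.3]
gripper_width: 0.277
gripper_force: 30.0
```

```bash
python3 - <<'E'
from h import *
st(); p=tipview("side","s10.png"); st()
E
```

```text
{'time_s': 20.467, 'joints': [48.1, 29.757, 0.589, 0.012, -60.885, 116.683], 'tcp_pos': [0.552, 0.376, 0.158], 'ee_rot': [[0.262, 0.965, -0.0], [0.965, -0.262, -0.001], [-0.001, -0.0, -1.0]], 'wrist_force': [-0.67, -0.171, -1.29], 'moment': [-0.297, 0.184, 0.133], 'gripper_width': 0.277, 'gripper_force': 29.974}
side centre 228 309
{'time_s': 20.517, 'joints': [48.1, 29.757, 0.591, 0.011, -60.884, 116.533], 'tcp_pos': [0.552, 0.376, 0.158], 'ee_rot': [[0.265, 0.964, -0.0], [0.964, -0.265, -0.001], [-0.001, -0.0, -1.0]], 'wrist_force': [-1.298, -0.706, -1.889], 'moment': [-0.299, 0.183, 0.171], 'gripper_width': 0.273, 'gripper_force': 29.977}
```

View pics/s10.png

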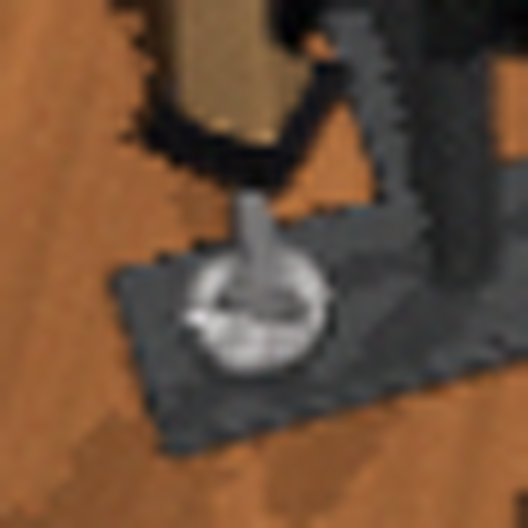

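The slot is turning with the blade at (258,300). I'll continue and follow the moment.

Emit:
drive_tool(
  rows=[
    [0, 0, 0, 0, 0, 0, -0.11],
    [0, 0, 0, 0, 0, 0, -0.11],
    [0, 0, 0, 0, 0, 0, -0.11],
    [0, 0, 0, 0, 0, 0, -0.11],
    [0, 0, 0, 0, 0, 0, -0.11],
  ],
)

```text
time_s: 20.93
tcp_pos: [0.5519, 0.3762, 0.158]
ee_rot: [[0.728, 0.686, -0.001], [0.686, -0.728, -0.0], [-0.001, -0.0, -1.0]]
wrist_force: [-0.7, -0.0, -0.6]
gripper_width: 0.274
gripper_force: 30.0
```

Emit:
drive_tool(
  rows=[
    [0, 0, 0, 0, 0, 0, -0.11],
    [0, 0, 0, 0, 0, 0, -0.11],
    [0, 0, 0, 0, 0, 0, -0.11],
    [0, 0, 0, 0, 0, 0, -0.11],
    [0, 0, 0, 0, 0, 0, -0.11],
  ],
)

```text
time_s: 21.35
tcp_pos: [0.5519, 0.3766, 0.158]
ee_rot: [[0.979, 0.204, -0.0], [0.204, -0.979, 0.001], [-0.0, -0.001, -1.0]]
wrist_force: [-0.9, 1.0, -0.9]
gripper_width: 0.276
gripper_force: 30.0
```

Emit:
drive_tool(
  rows=[
    [0, 0, 0, 0, 0, 0, -0.11],
    [0, 0, 0, 0, 0, 0, -0.11],
    [0, 0, 0, 0, 0, 0, -0.11],
    [0, 0, 0, 0, 0, 0, -0.11],
    [0, 0, 0, 0, 0, 0, -0.11],
  ],
)

```text
time_s: 21.77
tcp_pos: [0.552, 0.3769, 0.1581]
ee_rot: [[0.941, -0.338, 0.0], [-0.338, -0.941, 0.001], [-0.0, -0.001, -1.0]]
wrist_force: [-0.2, 0.9, -1.9]
gripper_width: 0.274
gripper_force: 30.0
```

```bash
python3 -c "from h import *;st()"
```

```text
{'time_s': 21.767, 'joints': [48.133, 29.758, 0.623, -0.05, -60.799, 22.158], 'tcp_pos': [0.552, 0.377, 0.158], 'ee_rot': [[0.941, -0.338, 0.0], [-0.338, -0.941, 0.001], [-0.0, -0.001, -1.0]], 'wrist_force': [-0.244, 0.947, -1.866], 'moment': [0.46, 0.405, 0.117], 'gripper_width': 0.274, 'gripper_force': 29.972}
```

Emit:
drive_tool(
  rows=[
    [0, 0, 0, 0, 0, 0, -0.11],
    [0, 0, 0, 0, 0, 0, -0.11],
    [0, 0, 0, 0, 0, 0, -0.11],
    [0, 0, 0, 0, 0, 0, -0.11],
  ],
)

```text
time_s: 22.1
tcp_pos: [0.5523, 0.377, 0.1581]
ee_rot: [[0.708, -0.706, 0.001], [-0.706, -0.708, 0.002], [-0.001, -0.002, -1.0]]
wrist_force: [-1.3, 1.7, -2.8]
gripper_width: 0.273
gripper_force: 30.0
```

```bash
python3 -c "from h import *;st()"
```

```text
{'time_s': 22.1, 'joints': [48.129, 29.766, 0.632, -0.037, -60.761, -3.052], 'tcp_pos': [0.552, 0.377, 0.158], 'ee_rot': [[0.708, -0.706, 0.001], [-0.706, -0.708, 0.002], [-0.001, -0.002, -1.0]], 'wrist_force': [-1.332, 1.718, -2.847], 'moment': [0.546, 0.138, 0.075], 'gripper_width': 0.273, 'gripper_force': 29.972}
```

Emit:
drive_tool(
  rows=[
    [0, 0, 0, 0, 0, 0, -0.1],
    [0, 0, 0, 0, 0, 0, -0.1],
    [0, 0, 0, 0, 0, 0, -0.1],
    [0, 0, 0, 0, 0, 0, -0.1],
    [0, 0, 0, 0, 0, 0, -0.1],
  ],
)

```text
time_s: 22.52
tcp_pos: [0.5526, 0.377, 0.158]
ee_rot: [[0.283, -0.959, 0.001], [-0.959, -0.283, 0.002], [-0.001, -0.002, -1.0]]
wrist_force: [1.2, 0.7, -4.4]
gripper_width: 0.273
gripper_force: 30.0
```

```bash
python3 -c "from h import *;st()"
```

```text
{'time_s': 22.517, 'joints': [48.119, 29.774, 0.634, -0.011, -60.729, -31.672], 'tcp_pos': [0.553, 0.377, 0.158], 'ee_rot': [[0.283, -0.959, 0.001], [-0.959, -0.283, 0.002], [-0.001, -0.002, -1.0]], 'wrist_force': [1.194, 0.688, -4.356], 'moment': [0.467, -0.208, 0.142], 'gripper_width': 0.273, 'gripper_force': 29.973}
```

Emit:
drive_tool(
  rows=[
    [0, 0, 0, 0, 0, 0, -0.1],
    [0, 0, 0, 0, 0, 0, -0.1],
    [0, 0, 0, 0, 0, 0, -0.1],
    [0, 0, 0, 0, 0, 0, -0.1],
  ],
)

```text
time_s: 22.85
tcp_pos: [0.5528, 0.3769, 0.1581]
ee_rot: [[-0.113, -0.994, 0.002], [-0.994, 0.113, 0.002], [-0.002, -0.002, -1.0]]
wrist_force: [2.3, -0.1, -3.1]
gripper_width: 0.272
gripper_force: 30.0
```

```bash
python3 -c "from h import *;st()"
```

```text
{'time_s': 22.85, 'joints': [48.107, 29.776, 0.638, 0.017, -60.717, -54.589], 'tcp_pos': [0.553, 0.377, 0.158], 'ee_rot': [[-0.113, -0.994, 0.002], [-0.994, 0.113, 0.002], [-0.002, -0.002, -1.0]], 'wrist_force': [2.268, -0.104, -3.079], 'moment': [0.372, -0.515, 0.144], 'gripper_width': 0.272, 'gripper_force': 29.973}
```

Emit:
drive_tool(
  rows=[
    [0, 0, 0, 0, 0, 0, -0.08],
    [0, 0, 0, 0, 0, 0, -0.08],
    [0, 0, 0, 0, 0, 0, -0.08],
    [0, 0, 0, 0, 0, 0, -0.08],
  ],
)

```text
time_s: 23.18
tcp_pos: [0.5529, 0.3768, 0.1581]
ee_rot: [[-0.419, -0.908, 0.002], [-0.908, 0.419, 0.001], [-0.002, -0.001, -1.0]]
wrist_force: [1.8, 1.0, -3.0]
gripper_width: 0.273
gripper_force: 30.0
```

```bash
python3 -c "from h import *;st()"
```

```text
{'time_s': 23.183, 'joints': [48.101, 29.778, 0.634, 0.029, -60.723, -72.869], 'tcp_pos': [0.553, 0.377, 0.158], 'ee_rot': [[-0.419, -0.908, 0.002], [-0.908, 0.419, 0.001], [-0.002, -0.001, -1.0]], 'wrist_force': [1.849, 1.036, -3.024], 'moment': [0.265, -0.577, 0.114], 'gripper_width': 0.273, 'gripper_force': 29.975}
```

ψ is about -115°, so roughly 0.75 rad remains.

Emit:
drive_tool(
  rows=[
    [0, 0, 0, 0, 0, 0, -0.06],
    [0, 0, 0, 0, 0, 0, -0.06],
    [0, 0, 0, 0, 0, 0, -0.06],
    [0, 0, 0, 0, 0, 0, -0.06],
    [0, 0, 0, 0, 0, 0, -0.06],
  ],
)

```text
time_s: 23.6
tcp_pos: [0.553, 0.3766, 0.1581]
ee_rot: [[-0.668, -0.744, 0.002], [-0.744, 0.668, 0.001], [-0.002, -0.001, -1.0]]
wrist_force: [3.1, 0.8, -4.0]
gripper_width: 0.275
gripper_force: 30.0
```

```bash
python3 -c "from h import *;st()"
```

```text
{'time_s': 23.6, 'joints': [48.089, 29.778, 0.632, 0.044, -60.726, -90.003], 'tcp_pos': [0.553, 0.377, 0.158], 'ee_rot': [[-0.668, -0.744, 0.002], [-0.744, 0.668, 0.001], [-0.002, -0.001, -1.0]], 'wrist_force': [3.118, 0.827, -3.988], 'moment': [0.121, -0.742, 0.14], 'gripper_width': 0.275, 'gripper_force': 29.976}
```

Emit:
drive_tool(
  rows=[
    [0, 0, 0, 0, 0, 0, -0.05],
    [0, 0, 0, 0, 0, 0, -0.05],
    [0, 0, 0, 0, 0, 0, -0.05],
    [0, 0, 0, 0, 0, 0, -0.05],
  ],
)

```text
time_s: 23.93
tcp_pos: [0.553, 0.3765, 0.1581]
ee_rot: [[-0.802, -0.597, 0.002], [-0.597, 0.802, 0.001], [-0.002, -0.0, -1.0]]
wrist_force: [2.7, -0.1, -3.1]
gripper_width: 0.273
gripper_force: 30.0
```

```bash
python3 -c "from h import *;st()"
```

```text
{'time_s': 23.933, 'joints': [48.085, 29.781, 0.627, 0.057, -60.733, -101.433], 'tcp_pos': [0.553, 0.376, 0.158], 'ee_rot': [[-0.802, -0.597, 0.002], [-0.597, 0.802, 0.001], [-0.002, -0.0, -1.0]], 'wrist_force': [2.733, -0.133, -3.13], 'moment': [0.012, -0.812, 0.099], 'gripper_width': 0.273, 'gripper_force': 29.976}
```

Emit:
drive_tool(
  rows=[
    [0, 0, 0, 0, 0, 0, -0.04],
    [0, 0, 0, 0, 0, 0, -0.04],
    [0, 0, 0, 0, 0, 0, 0],
  ],
)

```text
time_s: 24.18
tcp_pos: [0.553, 0.3764, 0.1581]
ee_rot: [[-0.846, -0.532, 0.002], [-0.532, 0.846, 0.001], [-0.002, -0.0, -1.0]]
wrist_force: [2.3, 0.1, -3.2]
gripper_width: 0.273
gripper_force: 30.0
```

```bash
python3 -c "from h import *;st()"
```

```text
{'time_s': 24.183, 'joints': [48.082, 29.78, 0.626, 0.055, -60.745, -105.937], 'tcp_pos': [0.553, 0.376, 0.158], 'ee_rot': [[-0.846, -0.532, 0.002], [-0.532, 0.846, 0.001], [-0.002, -0.0, -1.0]], 'wrist_force': [2.258, 0.089, -3.163], 'moment': [0.044, -0.98, 0.086], 'gripper_width': 0.273, 'gripper_force': 29.978}
```

Emit:
drive_tool(
  rows=[
    [0, 0, 0, 0, 0, 0, -0.05],
    [0, 0, 0, 0, 0, 0, -0.05],
    [0, 0, 0, 0, 0, 0, -0.05],
    [0, 0, 0, 0, 0, 0, 0],
  ],
)

```text
time_s: 24.52
tcp_pos: [0.553, 0.3764, 0.1581]
ee_rot: [[-0.916, -0.401, 0.002], [-0.401, 0.916, 0.001], [-0.002, -0.0, -1.0]]
wrist_force: [2.4, 0.7, -3.5]
gripper_width: 0.277
gripper_force: 30.0
```

```bash
python3 -c "from h import *;st()"
```

```text
{'time_s': 24.517, 'joints': [48.086, 29.779, 0.621, 0.065, -60.75, -114.481], 'tcp_pos': [0.553, 0.376, 0.158], 'ee_rot': [[-0.916, -0.401, 0.002], [-0.401, 0.916, 0.001], [-0.002, -0.0, -1.0]], 'wrist_force': [2.391, 0.693, -3.53], 'moment': [-0.012, -1.283, 0.416], 'gripper_width': 0.277, 'gripper_force': 29.997}
```

Emit:
drive_tool(
  rows=[
    [0, 0, 0, 0, 0, 0, -0.04],
    [0, 0, 0, 0, 0, 0, -0.04],
    [0, 0, 0, 0, 0, 0, 0],
  ],
)

```text
time_s: 24.77
tcp_pos: [0.5529, 0.3764, 0.1581]
ee_rot: [[-0.945, -0.328, 0.002], [-0.328, 0.945, 0.0], [-0.002, -0.0, -1.0]]
wrist_force: [3.8, 0.2, -4.3]
gripper_width: 0.275
gripper_force: 30.0
```

```bash
python3 -c "from h import *;st()"
```

```text
{'time_s': 24.767, 'joints': [48.091, 29.777, 0.618, 0.067, -60.758, -119.006], 'tcp_pos': [0.553, 0.376, 0.158], 'ee_rot': [[-0.945, -0.328, 0.002], [-0.328, 0.945, 0.0], [-0.002, -0.0, -1.0]], 'wrist_force': [3.753, 0.174, -4.256], 'moment': [-0.067, -1.487, 0.518], 'gripper_width': 0.275, 'gripper_force': 30.05}
```

Both screws are home: 0.52 N m at the stop, at the same final angle as b. I'll lift out and carry the driver back to the block.

Emit:
drive_tool(
  rows=[
    [0, 0, 0, 0, 0, 0, 0.07],
    [0, 0, 0, 0, 0, 0, 0.07],
    [0, 0, 0, 6, 0, 0, 0],
    [0, 0, 0, 20, 0, 0, 0],
    [0, 0, 0, 35, 0, 0, 0],
  ],
)

```text
time_s: 25.18
tcp_pos: [0.5495, 0.3743, 0.2154]
ee_rot: [[-0.892, -0.452, -0.01], [-0.452, 0.892, -0.007], [0.012, -0.002, -1.0]]
wrist_force: [0.7, 0.4, -0.8]
gripper_width: 0.273
gripper_force: 30.0
```

Emit:
drive_tool(
  rows=[
    [0, 0, 0, 35, 0, 0, 0],
    [0, 13, -24, 34, 0, 0, 0.09],
    [0, 13, -24, 0, 0, 0, 0.09],
    [0, 13, -24, 0, 0, 0, 0.09],
    [0, 13, -24, 0, 0, 0, 0.09],
  ],
)

```text
time_s: 25.6
tcp_pos: [0.603, 0.2802, 0.2884]
ee_rot: [[-0.671, -0.741, -0.0], [-0.741, 0.671, 0.001], [-0.0, 0.001, -1.0]]
wrist_force: [0.7, 1.0, -1.3]
gripper_width: 0.275
gripper_force: 30.0
```

Emit:
drive_tool(
  rows=[
    [0, 13, -24, 0, 0, 0, 0.09],
    [0, 13, -24, 0, 0, 0, 0.09],
    [0, 13, -24, 0, 0, 0, 0.09],
    [0, 13, -24, 0, 0, 0, 0.09],
    [0, 13, -24, 0, 0, 0, 0.09],
  ],
)

```text
time_s: 26.02
tcp_pos: [0.6681, 0.1599, 0.2874]
ee_rot: [[-0.283, -0.959, -0.002], [-0.959, 0.283, -0.0], [0.001, 0.002, -1.0]]
wrist_force: [-0.3, 0.6, -0.9]
gripper_width: 0.275
gripper_force: 30.0
```

Emit:
drive_tool(
  rows=[
    [0, 8, -24, 0, 0, 0, 0.09],
    [0, -4, -32, 0, 0, 0, 0],
    [0, -4, -32, 0, 0, 0, 0],
    [0, -4, -32, 0, 0, 0, 0],
    [0, -4, -32, 0, 0, 0, 0],
  ],
)

```text
time_s: 26.43
tcp_pos: [0.6593, 0.0078, 0.2873]
ee_rot: [[-0.199, -0.98, -0.002], [-0.98, 0.199, 0.0], [0.0, 0.002, -1.0]]
wrist_force: [0.7, 0.1, -1.0]
gripper_width: 0.273
gripper_force: 30.0
```

Emit:
drive_tool(
  rows=[
    [0, -4, -32, 0, 0, 0, 0],
    [0, 0, -20, 0, 0, 0, 0],
    [0, 0, 0, 0, 0, 0, 0],
    [0, 0, 0, 0, 0, 0, 0],
  ],
)

```text
time_s: 26.77
tcp_pos: [0.6558, -0.0438, 0.2872]
ee_rot: [[-0.202, -0.979, -0.001], [-0.979, 0.202, 0.001], [-0.0, 0.001, -1.0]]
wrist_force: [1.6, 0.3, -1.8]
gripper_width: 0.278
gripper_force: 30.0
```

```bash
python3 -c "from h import *;st()"
```

```text
{'time_s': 26.767, 'joints': [10.229, 23.876, 9.834, -0.041, -76.003, -21.853], 'tcp_pos': [0.656, -0.044, 0.287], 'ee_rot': [[-0.202, -0.979, -0.001], [-0.979, 0.202, 0.001], [-0.0, 0.001, -1.0]], 'wrist_force': [1.61, 0.267, -1.777], 'moment': [0.087, 0.097, 0.017], 'gripper_width': 0.278, 'gripper_force': 29.997}
```

Emit:
drive_tool(
  rows=[
    [0, 3.8, -8.2, 0, 0, 0, 0],
    [0, 0, 0, -30, 0, 0, 0],
    [0, 0, 0, -15, 0, 0, 0],
    [0, 0, 0, 0, 0, 0, 0],
    [0, 0, 0, 0, 0, 0, 0],
  ],
)

```text
time_s: 27.18
tcp_pos: [0.6604, -0.0504, 0.241]
ee_rot: [[-0.198, -0.98, -0.002], [-0.98, 0.198, -0.001], [0.001, 0.002, -1.0]]
wrist_force: [-0.4, -0.0, -0.6]
gripper_width: 0.277
gripper_force: 30.0
```

```bash
python3 - <<'E'
from h import *
st(); p=tipview("side","s11.png"); st()
W=world(p); f=p["frame"].astype(int); s=sense(); T=np.array(s["tcp_pos"])
# handle axis: median image column offset of grey shank and wood handle vs projected axis
for dz in (.146,.138,.12,.1,.075):
    q=proj(p,T-[0,0,dz]); u,v=np.round(q).astype(int); print(dz,np.round(q,1),[int(x) for x in f[v,u-7:u+8].mean(1)],[int(x) for x in (f[v,u-7:u+8,0]-f[v,u-7:u+8,2])])
E
```

```text
{'time_s': 27.183, 'joints': [9.609, 25.788, 6.279, 0.025, -70.627, -21.027], 'tcp_pos': [0.66, -0.05, 0.241], 'ee_rot': [[-0.198, -0.98, -0.002], [-0.98, 0.198, -0.001], [0.001, 0.002, -1.0]], 'wrist_force': [-0.376, -0.011, -0.55], 'moment': [-0.006, 0.025, 0.009], 'gripper_width': 0.277, 'gripper_force': 29.997}
side centre 221 181
{'time_s': 27.233, 'joints': [9.602, 25.724, 6.377, 0.056, -70.613, -21.03], 'tcp_pos': [0.661, -0.05, 0.242], 'ee_rot': [[-0.198, -0.98, 0.001], [-0.98, 0.198, -0.001], [0.001, -0.001, -1.0]], 'wrist_force': [0.067, -0.543, -0.883], 'moment': [0.019, 0.057, 0.049], 'gripper_width': 0.275, 'gripper_force': 29.997}
0.146 [222.1 184.3] [187, 191, 185, 180, 166, 110, 129, 127, 128, 138, 165, 185, 182, 182, 182] [104, 103, 107, 107, 95, 24, 4, 3, 9, 50, 104, 106, 104, 106, 107]
0.138 [222.  182.5] [190, 189, 181, 180, 174, 128, 125, 126, 129, 150, 183, 183, 183, 183, 185] [104, 103, 104, 107, 91, 4, 3, 2, 12, 60, 105, 105, 104, 106, 105]
0.12 [221.7 178.5] [70, 131, 190, 168, 98, 102, 132, 129, 97, 94, 69, 89, 128, 131, 122] [66, 93, 103, 105, 65, 39, 4, 12, 52, 67, 65, 86, 122, 123, 119]
0.1 [221.5 173.9] [58, 55, 59, 57, 56, 58, 77, 134, 142, 162, 168, 131, 94, 60, 63] [53, 58, 57, 59, 59, 53, 16, 6, 3, 3, 8, 24, 47, 64, 62]
0.075 [221.1 168. ] [40, 14, 12, 22, 19, 25, 19, 19, 20, 22, 23, 39, 61, 62, 63] [38, 9, 5, 3, 1, -2, 0, 0, 1, -1, 4, 30, 59, 64, 63]
```

Emit:
drive_tool(
  rows=[
    [0, -1, -2, 0, 0, 0, 0],
    [0, 0, 0, -10, 0, 0, 0],
    [0, 0, 0, -10, 0, 0, 0],
    [0, 0, 0, -10, 0, 0, 0],
    [0, 0, 0, 0, 0, 0, 0],
  ],
)

```text
time_s: 27.65
tcp_pos: [0.6577, -0.0529, 0.2081]
ee_rot: [[-0.2, -0.98, -0.006], [-0.98, 0.2, 0.0], [0.001, 0.006, -1.0]]
wrist_force: [-0.4, -0.1, -1.9]
gripper_width: 0.272
gripper_force: 30.0
```

Emit:
drive_tool(
  rows=[
    [0, 0, 0, -15, 0, 0, 0],
    [0, 0, 0, -15, 0, 0, 0],
    [0, 0, 0, -10, 0, 0, 0],
    [0, 0, 0, 0, 0, 0, 0],
  ],
)

```text
time_s: 27.98
tcp_pos: [0.6577, -0.0531, 0.1684]
ee_rot: [[-0.2, -0.98, -0.006], [-0.98, 0.2, -0.0], [0.001, 0.006, -1.0]]
wrist_force: [-0.1, 0.3, -1.4]
gripper_width: 0.272
gripper_force: 30.0
```

Emit:
drive_tool(
  rows=[
    [0, 1, 0.5, -10, 0, 0, 0],
    [0, 0, 0, -5, 0, 0, 0],
    [0, 0, 0, -1, 0, 0, 0],
    [0, 0, 0, 0, 0, 0, 0],
  ],
)

```text
time_s: 28.32
tcp_pos: [0.6604, -0.0525, 0.1553]
ee_rot: [[-0.199, -0.98, -0.0], [-0.98, 0.199, -0.0], [0.0, 0.0, -1.0]]
wrist_force: [0.3, -0.4, -1.1]
gripper_width: 0.271
gripper_force: 30.0
```

Emit:
drive_tool(
  rows=[
    [30, 0, 0, 0, 0, 0, 0],
    [60, 0, 0, 0, 0, 0, 0],
    [100, 0, 0, 0, 0, 0, 0],
    [100, 0, 0, 0, 0, 0, 0],
    [100, 0, 0, 0, 0, 0, 0],
  ],
)

```text
time_s: 28.73
tcp_pos: [0.6606, -0.0525, 0.1561]
ee_rot: [[-0.199, -0.98, 0.001], [-0.98, 0.199, 0.0], [-0.0, -0.001, -1.0]]
wrist_force: [0.2, -0.0, 0.3]
gripper_width: 0.517
gripper_force: 0.0
```

Emit:
drive_tool(
  rows=[
    [100, 0, 0, 0, 0, 0, 0],
    [100, 0, 0, 0, 0, 0, 0],
    [100, 0, 0, 20, 0, 0, 0],
    [100, 0, 0, 35, 0, 0, 0],
    [100, 0, 0, 40, 0, 0, 0],
  ],
)

```text
time_s: 29.15
tcp_pos: [0.6591, -0.0526, 0.2491]
ee_rot: [[-0.199, -0.98, -0.006], [-0.98, 0.199, -0.001], [0.002, 0.006, -1.0]]
wrist_force: [0.8, 0.5, -1.2]
gripper_width: 0.901
gripper_force: 0.0
```

Emit:
drive_tool(
  rows=[
    [100, 0, 0, 40, 0, 0, 0],
    [100, -40, 0, 20, 0, 0, 0],
    [100, -40, 0, 0, 0, 0, 0],
    [100, -40, 0, 0, 0, 0, 0],
    [100, -40, 0, 0, 0, 0, 0],
  ],
)

```text
time_s: 29.57
tcp_pos: [0.5014, -0.0526, 0.3094]
ee_rot: [[-0.199, -0.98, 0.001], [-0.98, 0.199, 0.0], [-0.0, -0.001, -1.0]]
wrist_force: [-0.0, -0.4, 1.0]
gripper_width: 0.998
gripper_force: 0.0
```

```bash
cat >> h.py <<'E'
def block():
    for n in ["top","side"]:
        p=capture(n); W=world(p)
        near=(np.abs(W[...,0]-.66)<.07)&(np.abs(W[...,1]+.053)<.06)
        for nm,lo,hi in (("blk",.08,.089),("handletop",.186,.205)):
            q=W[near&(W[...,2]>lo)&(W[...,2]<hi)]
            if len(q)>5: r=cv2.minAreaRect((q[:,:2]*1000).astype(np.float32)); print(n,nm,len(q),np.round(r[0],1),np.round(r[1],1),round(r[2],1),np.round(np.percentile(q[:,2],[50,95]),3))
        w=W[near&(W[...,2]>.1)&(W[...,2]<.205)]; 
        if len(w): print(n,"above",np.round(np.percentile(w,[2,50,98],axis=0),3).tolist())
def totes(n):
    p=capture(n); W=world(p)
    for d in masks_of("tote1",p)[:4]:
        m=cv2.dilate(d["region"].astype(np.uint8),np.ones((5,5)))>0
        q=W[m]; q=q[(q[:,2]>.084)&(q[:,2]<.11)]
        if len(q)>4:
            r=cv2.minAreaRect((q[:,:2]*1000).astype(np.float32)); print(n,round(d["p"],2),np.round(d["xy"],1),len(q),"bar",np.round(r[0],1),np.round(r[1],1),round(r[2],1),"z",np.round(np.percentile(q[:,2],[10,90]),3))
        q=W[d["region"]]; q=q[(q[:,2]>.015)&(q[:,2]<.045)]
        if len(q)>9: r=cv2.minAreaRect((q[:,:2]*1000).astype(np.float32)); print("    body",np.round(r[0],1),np.round(r[1],1),round(r[2],1))
E
python3 - <<'E'
from h import *
st(); block(); totes("top"); totes("side")
E
```

```text
{'time_s': 29.567, 'joints': [12.486, 7.601, -9.452, -0.01, -72.907, -23.985], 'tcp_pos': [0.501, -0.053, 0.309], 'ee_rot': [[-0.199, -0.98, 0.001], [-0.98, 0.199, 0.0], [-0.0, -0.001, -1.0]], 'wrist_force': [-0.036, -0.367, 1.005], 'moment': [0.05, 0.108, 0.001], 'gripper_width': 0.998, 'gripper_force': 0.0}
side blk 231 [660.4 -49.9] [84.5 77.2] 78.7 [0.085 0.088]
side handletop 52 [661.  -51.6] [29.4 25.6] 88.2 [0.195 0.2  ]
side above [[0.648, -0.06, 0.103], [0.659, -0.043, 0.157], [0.674, -0.037, 0.199]]
top 0.74 [329.8 216.8] 60 bar [ 425.5 -223.8] [52.1 12.3] 50.5 z [0.089 0.1  ]
    body [ 425.3 -223.1] [51.4 60.8] 52.4
    body [553.5 374.9] [20.8 26.3] 63.5
top 0.55 [284.2 216.3] 53 bar [438.5 -60. ] [ 9.9 50.6] 2.4 z [0.088 0.101]
    body [434.9 -60. ] [53.  50.2] 3.2
side 0.94 [286.6 207.6] 19 bar [436.7 -34. ] [10.  14.4] 10.9 z [0.086 0.102]
    body [437.7 -57.5] [57.9 62.2] 2.1
side 0.7 [297.6 174. ] 61 bar [ 435.5 -166.4] [163.5  29.9] 77.8 z [0.087 0.101]
    body [ 424.3 -220.8] [58.  66.9] 47.3
side 0.2 [232.9 267.1] 49 bar [570.6 239.1] [ 14.8 280.6] 28.0 z [0.086 0.105]
    body [598.9 247.6] [ 81.4 303. ] 29.6
```

The driver is back in the block: handle top at (0.661, -0.052), z 0.195, and upright. One tote was knocked and now stands at (0.437, -0.059). I'll go for that one.

Emit:
drive_tool(
  rows=[
    [100, -32, -3, -30, 0, 0, 0.085],
    [100, -32, -3, -40, 0, 0, 0.085],
    [100, 0, 0, -40, 0, 0, 0.08],
    [100, 0, 0, 0, 0, 0, 0],
    [100, 0, 0, 0, 0, 0, 0],
  ],
)

```text
time_s: 30.28
tcp_pos: [0.4476, -0.058, 0.2076]
ee_rot: [[0.048, -0.999, -0.004], [-0.999, -0.048, -0.002], [0.002, 0.004, -1.0]]
wrist_force: [0.7, 0.4, 1.5]
gripper_width: 1.002
gripper_force: 0.0
```

```bash
python3 - <<'E'
from h import *
totes("side"); totes("top"); st()
E
```

```text
side 0.9 [297.3 174.3] 45 bar [ 427.9 -214.5] [42.2  9.5] 51.6 z [0.087 0.101]
    body [ 425.2 -220.7] [59.9 70. ] 48.9
side 0.78 [288.3 208.7] 32 bar [437.8 -47.4] [33.8  9.9] 89.1 z [0.088 0.1  ]
    body [438.4 -54.9] [59.1 63.9] 2.5
top 0.54 [330.3 218.7] 58 bar [ 425.2 -223.3] [52.  11.2] 50.2 z [0.09  0.099]
    body [ 424.7 -222.8] [51.6 60.8] 51.8
{'time_s': 30.483, 'joints': [13.396, 6.62, -25.448, 0.049, -57.677, -10.621], 'tcp_pos': [0.449, -0.057, 0.21], 'ee_rot': [[0.049, -0.999, 0.004], [-0.999, -0.049, 0.0], [-0.0, -0.004, -1.0]], 'wrist_force': [-0.353, -0.588, -0.1], 'moment': [0.023, 0.081, -0.012], 'gripper_width': 1.0, 'gripper_force': 0.0}
```

Emit:
drive_tool(
  rows=[
    [100, -11, -2, -20, 0, 0, 0],
    [100, 0, 0, -38, 0, 0, 0],
    [100, 0, 0, -35, 0, 0, 0],
    [100, 0, 0, -18, 0, 0, 0],
    [60, 0, 0, 0, 0, 0, 0],
  ],
)

```text
time_s: 30.9
tcp_pos: [0.4347, -0.06, 0.0951]
ee_rot: [[0.048, -0.999, -0.006], [-0.999, -0.048, -0.001], [0.001, 0.006, -1.0]]
wrist_force: [-0.4, -0.7, -0.3]
gripper_width: 0.971
gripper_force: 0.0
```

Emit:
drive_tool(
  rows=[
    [0, 0, 0, 0, 0, 0, 0],
    [0, 0, 0, 0, 0, 0, 0],
    [0, 0, 0, 0, 0, 0, 0],
    [0, 0, 0, 0, 0, 0, 0],
    [0, 0, 0, 0, 0, 0, 0],
  ],
)

```text
time_s: 31.32
tcp_pos: [0.4366, -0.0596, 0.0985]
ee_rot: [[0.049, -0.999, 0.003], [-0.999, -0.049, 0.001], [-0.0, -0.003, -1.0]]
wrist_force: [-0.6, 0.3, 0.4]
gripper_width: 0.636
gripper_force: 0.0
```

Emit:
drive_tool(
  rows=[
    [0, 0, 0, 0, 0, 0, 0],
    [0, 0, 0, 0, 0, 0, 0],
    [0, 0, 0, 0, 0, 0, 0],
    [0, 0, 0, 0, 0, 0, 0],
    [0, 0, 0, 0, 0, 0, 0],
  ],
)

```text
time_s: 31.73
tcp_pos: [0.4358, -0.0598, 0.0973]
ee_rot: [[0.049, -0.999, -0.0], [-0.999, -0.049, -0.0], [0.0, 0.0, -1.0]]
wrist_force: [-0.6, 0.3, -0.1]
gripper_width: 0.248
gripper_force: 0.0
```

Emit:
drive_tool(
  rows=[
    [0, 0, 0, 0, 0, 0, 0],
    [0, 0, 0, 0, 0, 0, 0],
    [0, 0, 0, 0, 0, 0, 0],
  ],
)

```text
time_s: 31.98
tcp_pos: [0.4356, -0.0598, 0.0971]
ee_rot: [[0.049, -0.999, -0.001], [-0.999, -0.049, 0.0], [-0.0, 0.001, -1.0]]
wrist_force: [0.5, 1.5, -1.5]
gripper_width: 0.113
gripper_force: 30.0
```

Emit:
drive_tool(
  rows=[
    [0, 0, 0, 20, 0, 0, 0],
    [0, 0, 0, 32, 0, 0, 0],
    [0, 0, 25, 29, 0, 0, 0.044],
    [0, 0, 32, 0, 0, 0, 0.044],
    [0, 0, 32, 0, 0, 0, 0.044],
  ],
)

```text
time_s: 32.4
tcp_pos: [0.4362, 0.0301, 0.1798]
ee_rot: [[0.18, -0.984, 0.003], [-0.984, -0.18, 0.002], [-0.001, -0.004, -1.0]]
wrist_force: [1.3, -0.7, -3.7]
gripper_width: 0.108
gripper_force: 30.0
```

Emit:
drive_tool(
  rows=[
    [0, 0, 32, 0, 0, 0, 0.044],
    [0, 0, 32, 0, 0, 0, 0.044],
    [0, 0, 32, 0, 0, 0, 0.044],
    [0, 0, 32, 0, 0, 0, 0.044],
    [0, 0, 32, 0, 0, 0, 0.044],
  ],
)

```text
time_s: 32.82
tcp_pos: [0.4348, 0.1904, 0.1777]
ee_rot: [[0.393, -0.92, -0.002], [-0.92, -0.393, -0.001], [0.0, 0.002, -1.0]]
wrist_force: [1.0, -0.2, -2.5]
gripper_width: 0.11
gripper_force: 30.0
```

Emit:
drive_tool(
  rows=[
    [0, 0, 32, 0, 0, 0, 0.044],
    [0, 0, 30, 0, 0, 0, 0.044],
    [0, 0, 0, 0, 0, 0, 0],
    [0, 0, 0, 0, 0, 0, 0],
  ],
)

```text
time_s: 33.15
tcp_pos: [0.435, 0.2522, 0.1773]
ee_rot: [[0.472, -0.882, -0.002], [-0.882, -0.472, -0.001], [0.0, 0.002, -1.0]]
wrist_force: [0.3, -0.7, -2.9]
gripper_width: 0.113
gripper_force: 30.0
```

```bash
python3 -c "from h import *;st()"
```

```text
{'time_s': 33.15, 'joints': [48.611, 13.717, -21.723, -0.039, -54.701, -20.438], 'tcp_pos': [0.435, 0.252, 0.177], 'ee_rot': [[0.472, -0.882, -0.002], [-0.882, -0.472, -0.001], [0.0, 0.002, -1.0]], 'wrist_force': [0.308, -0.696, -2.942], 'moment': [-0.076, 0.21, -0.017], 'gripper_width': 0.113, 'gripper_force': 29.998}
```

Emit:
drive_tool(
  rows=[
    [0, 2.5, 11.5, 1.5, 0, 0, 0],
    [0, 0, 0, 0, 0, 0, 0],
    [0, 8.8, 4.7, 0, 0, 0, 0],
    [0, 8.8, 4.7, 0, 0, 0, 0],
    [0, 0, 0, 0, 0, 0, 0],
  ],
)

```text
time_s: 33.57
tcp_pos: [0.4581, 0.2729, 0.18]
ee_rot: [[0.469, -0.883, 0.002], [-0.883, -0.469, 0.001], [0.0, -0.002, -1.0]]
wrist_force: [-0.6, 0.6, -2.1]
gripper_width: 0.111
gripper_force: 30.0
```

Emit:
drive_tool(
  rows=[
    [0, 8.8, 4.7, 0, 0, 0, 0],
    [0, 8.8, 4.7, 0, 0, 0, 0],
    [0, 0, 0, 0, 0, 0, 0],
  ],
)

```text
time_s: 33.82
tcp_pos: [0.4756, 0.2826, 0.1798]
ee_rot: [[0.47, -0.883, 0.002], [-0.883, -0.47, 0.001], [0.0, -0.002, -1.0]]
wrist_force: [-0.0, 0.6, -2.8]
gripper_width: 0.116
gripper_force: 30.0
```

```bash
python3 -c "from h import *;st();p=capture('side');s=sense();u,v=proj(p,np.array(s['tcp_pos'])-[0,0,.03]).astype(int);save(p,'s12.png',(u-60,v-50,u+60,v+50),6)"
```

```text
{'time_s': 33.817, 'joints': [47.522, 18.114, -14.982, 0.047, -56.798, -19.523], 'tcp_pos': [0.476, 0.283, 0.18], 'ee_rot': [[0.47, -0.883, 0.002], [-0.883, -0.47, 0.001], [0.0, -0.002, -1.0]], 'wrist_force': [-0.04, 0.6, -2.78], 'moment': [-0.004, 0.121, -0.023], 'gripper_width': 0.116, 'gripper_force': 29.999}
```

View pics/s12.png

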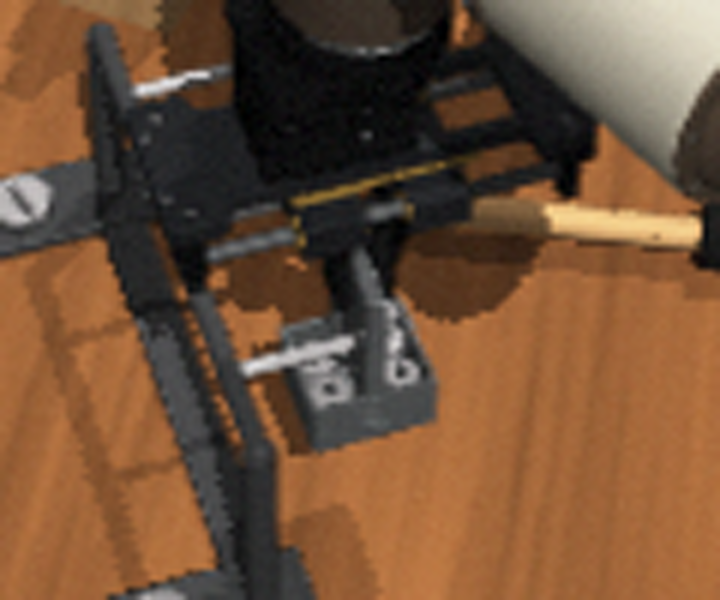

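The hook arm from (245,365) runs into the handle window at (360,345), with the tip showing beyond it. So the hook is through the window. I'll move it on, lower and release.

Emit:
drive_tool(
  rows=[
    [0, 9.5, 5.6, 0, 0, 0, 0],
    [0, 9.5, 5.6, 0, 0, 0, 0],
    [0, 0, 0, 0, 0, 0, 0],
    [0, 0, 0, -12, 0, 0, 0],
    [0, 0, 0, -9, 0, 0, 0],
  ],
)

```text
time_s: 34.28
tcp_pos: [0.492, 0.2924, 0.1584]
ee_rot: [[0.47, -0.883, -0.001], [-0.883, -0.47, 0.0], [-0.0, 0.0, -1.0]]
wrist_force: [-1.0, 0.2, -2.8]
gripper_width: 0.115
gripper_force: 30.0
```

Emit:
drive_tool(
  rows=[
    [0, 0, 0, -2, 0, 0, 0],
    [0, 0, 0, -1, 0, 0, 0],
    [0, 0, 0, -1, 0, 0, 0],
    [0, 0, 0, 0, 0, 0, 0],
  ],
)

```text
time_s: 34.62
tcp_pos: [0.4925, 0.2927, 0.1551]
ee_rot: [[0.47, -0.883, 0.0], [-0.883, -0.47, 0.0], [-0.0, -0.0, -1.0]]
wrist_force: [-0.3, -0.1, -2.3]
gripper_width: 0.107
gripper_force: 30.0
```

```bash
python3 -c "from h import *;st()"
```

```text
{'time_s': 34.617, 'joints': [46.924, 21.396, -13.958, 0.006, -54.626, -18.875], 'tcp_pos': [0.493, 0.293, 0.155], 'ee_rot': [[0.47, -0.883, 0.0], [-0.883, -0.47, 0.0], [-0.0, -0.0, -1.0]], 'wrist_force': [-0.275, -0.12, -2.305], 'moment': [-0.015, 0.095, 0.003], 'gripper_width': 0.107, 'gripper_force': 29.998}
```

Emit:
drive_tool(
  rows=[
    [0, 0, 0, -1, 0, 0, 0],
    [0, 0, 0, -0.5, 0, 0, 0],
    [0, 0, 0, 0, 0, 0, 0],
  ],
)

```text
time_s: 34.87
tcp_pos: [0.4927, 0.2929, 0.154]
ee_rot: [[0.47, -0.882, 0.001], [-0.882, -0.47, 0.001], [-0.0, -0.001, -1.0]]
wrist_force: [0.2, -0.2, -0.7]
gripper_width: 0.111
gripper_force: 30.0
```

Emit:
drive_tool(
  rows=[
    [25, 0, 0, 0, 0, 0, 0],
    [35, 0, 0, 0, 0, 0, 0],
    [35, 0, 0, 0, 0, 0, 0],
    [35, 0, 0, 0, 0, 0, 0],
    [35, 0, 0, 0, 0, 0, 0],
  ],
)

```text
time_s: 35.28
tcp_pos: [0.4926, 0.2928, 0.1535]
ee_rot: [[0.47, -0.883, 0.0], [-0.883, -0.47, 0.0], [-0.0, -0.0, -1.0]]
wrist_force: [-0.6, -0.4, 0.1]
gripper_width: 0.33
gripper_force: 0.0
```

Emit:
drive_tool(
  rows=[
    [35, 0, 0, 10, 0, 0, 0],
    [35, 0, 0, 20, 0, 0, 0],
    [35, 0, 0, 40, 0, 0, 0],
    [60, 0, 0, 40, 0, 0, 0],
    [100, 0, 0, 20, 0, 0, 0],
  ],
)

```text
time_s: 35.7
tcp_pos: [0.4942, 0.2934, 0.2898]
ee_rot: [[0.471, -0.882, 0.008], [-0.882, -0.471, 0.005], [-0.0, -0.009, -1.0]]
wrist_force: [-0.3, 0.6, 1.0]
gripper_width: 0.428
gripper_force: 0.0
```

Emit:
drive_tool(
  rows=[
    [100, -10, -40, 0, 0, 0, 0.1],
    [100, -10, -40, 0, 0, 0, 0.1],
    [100, -10, -40, 0, 0, 0, 0.1],
    [100, -10, -40, 0, 0, 0, 0.1],
    [100, -10, -40, 0, 0, 0, 0.1],
  ],
)

```text
time_s: 36.12
tcp_pos: [0.4417, 0.091, 0.2843]
ee_rot: [[0.839, -0.544, 0.001], [-0.544, -0.839, 0.0], [0.001, -0.001, -1.0]]
wrist_force: [1.5, -1.2, 1.0]
gripper_width: 0.799
gripper_force: 0.0
```

```bash
python3 - <<'E'
from h import *
st()
for n in ["top","side"]:
    p=capture(n); W=world(p)
    w=W[(np.hypot(W[...,0]-.4925,W[...,1]-.293)<.045)&(W[...,2]>.03)]
    print(n,len(w),np.round(np.percentile(w,[2,50,98],axis=0),3).tolist())
    t=w[(w[:,2]>.146)&(w[:,2]<.17)]
    if len(t)>4: r=cv2.minAreaRect((t[:,:2]*1000).astype(np.float32)); print(n,len(t),np.round(r[0],1),np.round(r[1],1),round(r[2],1))
totes("top"); totes("side")
E
```

```text
{'time_s': 36.117, 'joints': [32.414, 2.861, -18.42, 0.023, -68.64, 24.612], 'tcp_pos': [0.442, 0.091, 0.284], 'ee_rot': [[0.839, -0.544, 0.001], [-0.544, -0.839, 0.0], [0.001, -0.001, -1.0]], 'wrist_force': [1.485, -1.154, 0.993], 'moment': [-0.085, 0.042, 0.054], 'gripper_width': 0.799, 'gripper_force': 0.0}
top 92 [[0.489, 0.276, 0.072], [0.522, 0.306, 0.126], [0.536, 0.327, 0.152]]
top 9 [497.1 293. ] [ 2.7 46.7] 28.5
side 600 [[0.46, 0.266, 0.059], [0.493, 0.302, 0.086], [0.528, 0.328, 0.157]]
side 79 [491.2 293.2] [46.3 43. ] 66.9
top 0.65 [328.9 217.2] 57 bar [ 425.2 -223.3] [51.9 10.7] 51.1 z [0.092 0.099]
    body [ 424.7 -223. ] [52.1 59.3] 51.6
top 0.4 [180.7 193.5] 9 bar [516.1 303.5] [11.1 50.8] 22.5 z [0.085 0.09 ]
side 0.76 [299.3 175.6] 8 bar [ 411.4 -229.7] [14.3  4.3] 59.8 z [0.085 0.093]
    body [ 424.6 -218.9] [59.  65.1] 52.7
side 0.59 [253.1 276. ] 111 bar [492.3 310. ] [70.8 78.2] 27.4 z [0.085 0.099]
```

The first tote hangs on hook 3, bar at (0.493, 0.293) with its top at z 0.155. Now the second tote at (0.425, -0.222), bar along 51°.

Emit:
drive_tool(
  rows=[
    [100, -1, -22, 0, 0, 0, -0.12],
    [100, -1, -22, 0, 0, 0, -0.12],
    [100, -1, -22, 0, 0, 0, -0.12],
    [100, -1, -22, 0, 0, 0, -0.12],
    [100, -1, -22, 0, 0, 0, -0.12],
  ],
)

```text
time_s: 36.83
tcp_pos: [0.4382, -0.017, 0.2833]
ee_rot: [[0.376, -0.927, -0.0], [-0.927, -0.376, -0.0], [0.0, 0.0, -1.0]]
wrist_force: [0.4, 0.3, 0.4]
gripper_width: 1.002
gripper_force: 0.0
```

Emit:
drive_tool(
  rows=[
    [100, -1, -22, 0, 0, 0, -0.12],
    [100, -1, -22, 0, 0, 0, -0.12],
    [100, -1, -22, 0, 0, 0, -0.12],
    [100, -1, -22, 0, 0, 0, -0.12],
    [100, -1, -22, 0, 0, 0, -0.12],
  ],
)

```text
time_s: 37.25
tcp_pos: [0.4335, -0.1273, 0.2832]
ee_rot: [[-0.213, -0.977, -0.0], [-0.977, 0.213, -0.0], [0.0, 0.0, -1.0]]
wrist_force: [-0.7, 0.3, 0.2]
gripper_width: 0.999
gripper_force: 0.0
```

Emit:
drive_tool(
  rows=[
    [100, -1, -22, 0, 0, 0, -0.12],
    [100, -1, -22, -20, 0, 0, -0.12],
    [100, -1, -22, -30, 0, 0, -0.12],
    [100, 0, -22, -25, 0, 0, -0.115],
    [100, 0, 0, 0, 0, 0, 0],
  ],
)

```text
time_s: 37.67
tcp_pos: [0.4275, -0.2159, 0.2028]
ee_rot: [[-0.638, -0.77, -0.011], [-0.77, 0.638, 0.003], [0.005, 0.01, -1.0]]
wrist_force: [-0.0, -0.8, 0.0]
gripper_width: 1.003
gripper_force: 0.0
```

Emit:
drive_tool(
  rows=[
    [100, 0, 0, 0, 0, 0, 0],
    [100, 0, 0, 0, 0, 0, 0],
  ],
)

```text
time_s: 37.83
tcp_pos: [0.4309, -0.2149, 0.2089]
ee_rot: [[-0.631, -0.776, 0.001], [-0.776, 0.631, -0.001], [0.0, -0.001, -1.0]]
wrist_force: [-0.3, 0.1, 0.8]
gripper_width: 1.001
gripper_force: 0.0
```

```bash
python3 - <<'E'
from h import *
st();totes("side"); totes("top")
E
```

```text
{'time_s': 37.833, 'joints': [-7.1, 9.659, -21.981, 0.039, -58.31, -32.059], 'tcp_pos': [0.431, -0.215, 0.209], 'ee_rot': [[-0.631, -0.776, 0.001], [-0.776, 0.631, -0.001], [0.0, -0.001, -1.0]], 'wrist_force': [-0.319, 0.112, 0.825], 'moment': [-0.005, 0.015, -0.012], 'gripper_width': 1.001, 'gripper_force': 0.0}
side 0.92 [297.  172.4] 63 bar [ 425.2 -219.2] [53.4 15.5] 53.4 z [0.087 0.1  ]
    body [ 425.8 -219.6] [57.2 69.9] 47.5
side 0.71 [253.6 276.7] 112 bar [492.  310.3] [71.8 79.5] 27.5 z [0.085 0.1  ]
top 0.56 [181.4 202.7] 52 bar [493.7 291. ] [60.2 51.4] 28.4 z [0.085 0.097]
top 0.52 [334.3 211. ] 42 bar [ 425.9 -221.9] [40.2 11.4] 50.9 z [0.091 0.102]
    body [ 443.6 -241.9] [40.3  8.7] 51.2
top 0.48 [280.8 145.3] 102 bar [669.2 -53.4] [45.3 60.2] 87.2 z [0.085 0.095]
```

Emit:
drive_tool(
  rows=[
    [100, -5.6, -7, -20, 0, 0, 0],
    [100, 0, 0, -38, 0, 0, 0],
    [100, 0, 0, -35, 0, 0, 0],
    [100, 0, 0, -18, 0, 0, 0],
    [60, 0, 0, 0, 0, 0, 0],
  ],
)

```text
time_s: 38.45
tcp_pos: [0.4215, -0.2212, 0.0943]
ee_rot: [[-0.633, -0.774, -0.007], [-0.774, 0.633, 0.002], [0.003, 0.007, -1.0]]
wrist_force: [-0.1, -0.1, 1.0]
gripper_width: 0.976
gripper_force: 0.0
```

Emit:
drive_tool(
  rows=[
    [0, 0, 0, 0, 0, 0, 0],
    [0, 0, 0, 0, 0, 0, 0],
    [0, 0, 0, 0, 0, 0, 0],
    [0, 0, 0, 0, 0, 0, 0],
    [0, 0, 0, 0, 0, 0, 0],
  ],
)

```text
time_s: 38.87
tcp_pos: [0.4247, -0.2224, 0.0986]
ee_rot: [[-0.633, -0.774, 0.003], [-0.774, 0.633, -0.0], [-0.001, -0.002, -1.0]]
wrist_force: [0.2, 0.5, 0.5]
gripper_width: 0.633
gripper_force: 0.0
```

Emit:
drive_tool(
  rows=[
    [0, 0, 0, 0, 0, 0, 0],
    [0, 0, 0, 0, 0, 0, 0],
    [0, 0, 0, 0, 0, 0, 0],
    [0, 0, 0, 0, 0, 0, 0],
    [0, 0, 0, 0, 0, 0, 0],
  ],
)

```text
time_s: 39.28
tcp_pos: [0.4239, -0.2223, 0.0973]
ee_rot: [[-0.633, -0.774, -0.0], [-0.774, 0.633, 0.0], [0.0, 0.0, -1.0]]
wrist_force: [-0.6, 0.5, -0.5]
gripper_width: 0.249
gripper_force: 0.0
```

Emit:
drive_tool(
  rows=[
    [0, 0, 0, 0, 0, 0, 0],
    [0, 0, 0, 0, 0, 0, 0],
    [0, 0, 0, 0, 0, 0, 0],
    [0, 0, 0, 0, 0, 0, 0],
  ],
)

```text
time_s: 39.62
tcp_pos: [0.4238, -0.2223, 0.0972]
ee_rot: [[-0.633, -0.774, -0.0], [-0.774, 0.633, 0.0], [0.0, 0.0, -1.0]]
wrist_force: [0.2, 0.3, -0.7]
gripper_width: 0.111
gripper_force: 30.0
```

Emit:
drive_tool(
  rows=[
    [0, 0, 0, 20, 0, 0, 0],
    [0, 0, 0, 32, 0, 0, 0],
    [0, 5, 15, 31, 0, 0, 0.1],
    [0, 9, 31, 0, 0, 0, 0.119],
    [0, 9, 31, 0, 0, 0, 0.119],
  ],
)

```text
time_s: 40.03
tcp_pos: [0.4478, -0.1449, 0.182]
ee_rot: [[-0.338, -0.941, 0.004], [-0.941, 0.338, 0.0], [-0.002, -0.004, -1.0]]
wrist_force: [0.0, 1.1, -3.5]
gripper_width: 0.112
gripper_force: 30.0
```

Emit:
drive_tool(
  rows=[
    [0, 9, 31, 0, 0, 0, 0.119],
    [0, 9, 31, 0, 0, 0, 0.119],
    [0, 9, 31, 0, 0, 0, 0.119],
    [0, 9, 31, 0, 0, 0, 0.119],
    [0, 9, 31, 0, 0, 0, 0.119],
  ],
)

```text
time_s: 40.45
tcp_pos: [0.4915, 0.0113, 0.1798]
ee_rot: [[0.251, -0.968, -0.001], [-0.968, -0.251, 0.0], [-0.0, 0.001, -1.0]]
wrist_force: [1.2, -0.6, -2.7]
gripper_width: 0.114
gripper_force: 30.0
```

Emit:
drive_tool(
  rows=[
    [0, 9, 31, 0, 0, 0, 0.119],
    [0, 9, 31, 0, 0, 0, 0.119],
    [0, 0, 0, 0, 0, 0, 0],
    [0, 0, 0, 0, 0, 0, 0],
  ],
)

```text
time_s: 40.78
tcp_pos: [0.5097, 0.0732, 0.1794]
ee_rot: [[0.469, -0.883, -0.002], [-0.883, -0.469, -0.0], [-0.001, 0.002, -1.0]]
wrist_force: [-0.8, -1.3, -2.3]
gripper_width: 0.114
gripper_force: 30.0
```

```bash
python3 -c "from h import *;st()"
```

```text
{'time_s': 40.783, 'joints': [26.237, 14.694, -19.998, -0.034, -55.408, 1.724], 'tcp_pos': [0.51, 0.073, 0.179], 'ee_rot': [[0.469, -0.883, -0.002], [-0.883, -0.469, -0.0], [-0.001, 0.002, -1.0]], 'wrist_force': [-0.795, -1.279, -2.29], 'moment': [-0.05, 0.226, -0.056], 'gripper_width': 0.114, 'gripper_force': 29.999}
```

Emit:
drive_tool(
  rows=[
    [0, 6, 16, 0.5, 0, 0, 0],
    [0, 6, 16, 0, 0, 0, 0],
    [0, 0, 0, 0, 0, 0, 0],
    [0, 0, 0, 0, 0, 0, 0],
  ],
)

```text
time_s: 41.12
tcp_pos: [0.5222, 0.1043, 0.1806]
ee_rot: [[0.467, -0.884, -0.0], [-0.884, -0.467, -0.0], [-0.0, 0.0, -1.0]]
wrist_force: [-0.2, -0.1, -3.0]
gripper_width: 0.114
gripper_force: 30.0
```

Emit:
drive_tool(
  rows=[
    [0, 8.8, 4.7, 0, 0, 0, 0],
    [0, 8.8, 4.7, 0, 0, 0, 0],
    [0, 8.8, 4.7, 0, 0, 0, 0],
    [0, 8.8, 4.7, 0, 0, 0, 0],
    [0, 0, 0, 0, 0, 0, 0],
  ],
)

```text
time_s: 41.53
tcp_pos: [0.5595, 0.1235, 0.1807]
ee_rot: [[0.467, -0.884, 0.002], [-0.884, -0.467, 0.0], [0.0, -0.002, -1.0]]
wrist_force: [-0.2, 0.8, -3.0]
gripper_width: 0.111
gripper_force: 30.0
```

```bash
python3 -c "from h import *;st()"
```

```text
{'time_s': 41.533, 'joints': [28.654, 19.881, -12.165, 0.035, -57.857, -0.851], 'tcp_pos': [0.559, 0.123, 0.181], 'ee_rot': [[0.467, -0.884, 0.002], [-0.884, -0.467, 0.0], [0.0, -0.002, -1.0]], 'wrist_force': [-0.167, 0.762, -2.994], 'moment': [-0.019, 0.115, 0.028], 'gripper_width': 0.111, 'gripper_force': 29.999}
```

No contact so far. I'll go on to the hook point, lower and feel for the weight coming off.

Emit:
drive_tool(
  rows=[
    [0, 9, 5.5, 0, 0, 0, 0],
    [0, 9, 5.5, 0, 0, 0, 0],
    [0, 0, 0, 0, 0, 0, 0],
    [0, 0, 0, -12, 0, 0, 0],
    [0, 0, 0, -10, 0, 0, 0],
  ],
)

```text
time_s: 41.95
tcp_pos: [0.5754, 0.1338, 0.1586]
ee_rot: [[0.467, -0.884, 0.001], [-0.884, -0.467, 0.001], [-0.0, -0.001, -1.0]]
wrist_force: [-0.2, 0.1, -2.8]
gripper_width: 0.112
gripper_force: 30.0
```

Emit:
drive_tool(
  rows=[
    [0, 0, 0, -2, 0, 0, 0],
    [0, 0, 0, -1.5, 0, 0, 0],
    [0, 0, 0, -1, 0, 0, 0],
    [0, 0, 0, 0, 0, 0, 0],
  ],
)

```text
time_s: 42.28
tcp_pos: [0.5752, 0.1335, 0.1545]
ee_rot: [[0.467, -0.884, 0.0], [-0.884, -0.467, 0.0], [0.0, -0.0, -1.0]]
wrist_force: [1.4, 0.3, -2.5]
gripper_width: 0.116
gripper_force: 30.0
```

```bash
python3 - <<'E'
from h import *
st(); p=capture("side"); W=world(p)
w=W[(np.hypot(W[...,0]-.577,W[...,1]-.134)<.06)&(W[...,2]>.03)&(W[...,2]<.112)]
print(len(w),np.round(np.percentile(w,[2,50,98],axis=0),3).tolist())
E
```

```text
{'time_s': 42.283, 'joints': [28.772, 22.986, -11.477, 0.011, -55.52, -0.955], 'tcp_pos': [0.575, 0.134, 0.155], 'ee_rot': [[0.467, -0.884, 0.0], [-0.884, -0.467, 0.0], [0.0, -0.0, -1.0]], 'wrist_force': [1.435, 0.258, -2.479], 'moment': [-0.014, 0.107, 0.022], 'gripper_width': 0.116, 'gripper_force': 29.999}
380 [[0.541, 0.104, 0.042], [0.576, 0.139, 0.08], [0.634, 0.169, 0.102]]
```

Emit:
drive_tool(
  rows=[
    [0, 0, 0, -0.5, 0, 0, 0],
    [0, 0, 0, -0.5, 0, 0, 0],
    [0, 0, 0, 0, 0, 0, 0],
  ],
)

```text
time_s: 42.58
tcp_pos: [0.5754, 0.1336, 0.1541]
ee_rot: [[0.467, -0.884, 0.001], [-0.884, -0.467, 0.0], [0.0, -0.001, -1.0]]
wrist_force: [0.3, 0.8, 0.5]
gripper_width: 0.117
gripper_force: 30.0
```

Emit:
drive_tool(
  rows=[
    [0, 0, 0, -0.5, 0, 0, 0],
    [0, 0, 0, 0, 0, 0, 0],
    [0, 0, 0, 0, 0, 0, 0],
  ],
)

```text
time_s: 42.83
tcp_pos: [0.5755, 0.1336, 0.1539]
ee_rot: [[0.467, -0.884, 0.001], [-0.884, -0.467, 0.0], [0.0, -0.001, -1.0]]
wrist_force: [-2.5, 0.4, 4.7]
gripper_width: 0.11
gripper_force: 30.0
```

The weight is on the hook, so I'll release and retreat.

Emit:
drive_tool(
  rows=[
    [25, 0, 0, 0, 0, 0, 0],
    [35, 0, 0, 0, 0, 0, 0],
    [35, 0, 0, 0, 0, 0, 0],
    [35, 0, 0, 0, 0, 0, 0],
    [35, 0, 0, 0, 0, 0, 0],
  ],
)

```text
time_s: 43.25
tcp_pos: [0.5751, 0.1335, 0.1524]
ee_rot: [[0.467, -0.884, -0.0], [-0.884, -0.467, -0.0], [-0.0, 0.0, -1.0]]
wrist_force: [-0.5, -0.3, -0.2]
gripper_width: 0.334
gripper_force: 0.0
```

Emit:
drive_tool(
  rows=[
    [35, 0, 0, 10, 0, 0, 0],
    [35, 0, 0, 20, 0, 0, 0],
    [35, 0, 0, 40, 0, 0, 0],
    [35, 0, 0, 40, 0, 0, 0],
    [35, 0, 0, 20, 0, 0, 0],
  ],
)

```text
time_s: 43.67
tcp_pos: [0.577, 0.1337, 0.2893]
ee_rot: [[0.467, -0.884, 0.009], [-0.884, -0.467, 0.002], [0.002, -0.009, -1.0]]
wrist_force: [0.5, -0.3, 0.0]
gripper_width: 0.348
gripper_force: 0.0
```

Emit:
drive_tool(
  rows=[
    [35, -25, -40, 0, 0, 0, 0],
    [35, -25, -40, 0, 0, 0, 0],
    [35, -25, -40, 0, 0, 0, 0],
    [35, -15, -40, 0, 0, 0, 0],
    [35, -10, -40, 0, 0, 0, 0],
  ],
)

```text
time_s: 44.08
tcp_pos: [0.4825, -0.0527, 0.2842]
ee_rot: [[0.468, -0.884, 0.002], [-0.884, -0.468, 0.0], [0.001, -0.002, -1.0]]
wrist_force: [1.5, -0.8, -0.2]
gripper_width: 0.35
gripper_force: 0.0
```

Emit:
drive_tool(
  rows=[
    [35, 0, -40, 0, 0, 0, 0],
    [35, 0, -40, 0, 0, 0, 0],
    [35, 0, 0, 0, 0, 0, 0],
    [35, 0, 0, 0, 0, 0, 0],
    [35, 0, 0, 0, 0, 0, 0],
  ],
)

```text
time_s: 44.5
tcp_pos: [0.4842, -0.1316, 0.2832]
ee_rot: [[0.466, -0.885, 0.001], [-0.885, -0.466, 0.0], [0.0, -0.001, -1.0]]
wrist_force: [0.6, 1.1, -0.1]
gripper_width: 0.351
gripper_force: 0.0
```

```bash
python3 - <<'E'
from h import *
st(); block()
for n in ["top","side"]:
    p=capture(n); W=world(p)
    for c in ((.4925,.293),(.5755,.1336)):
        w=W[(np.hypot(W[...,0]-c[0],W[...,1]-c[1])<.045)&(W[...,2]>.02)]
        t=w[(w[:,2]>.146)&(w[:,2]<.17)]; print(n,c,len(w),np.round(np.percentile(w,[2,50,98],axis=0),3).tolist(),len(t))
        if len(t)>4: r=cv2.minAreaRect((t[:,:2]*1000).astype(np.float32)); print("   bar",np.round(r[0],1),np.round(r[1],1),round(r[2],1))
    for l in ["mug","oil_can","lapper","tote1"]:
        for d in masks_of(l,p)[:4]:
            if d["p"]>.3: w=W[d["region"]]; print(n,l,round(d["p"],2),np.round(d["xy"]),np.round(np.nanmedian(w,0),3))
E
```

```text
{'time_s': 44.5, 'joints': [3.356, 8.232, -12.448, -0.008, -69.282, 24.415], 'tcp_pos': [0.484, -0.132, 0.283], 'ee_rot': [[0.466, -0.885, 0.001], [-0.885, -0.466, 0.0], [0.0, -0.001, -1.0]], 'wrist_force': [0.609, 1.057, -0.059], 'moment': [-0.018, 0.129, -0.005], 'gripper_width': 0.351, 'gripper_force': 0.0}
top blk 101 [683.3 -59.2] [76.4 33.4] 86.8 [0.085 0.088]
top handletop 52 [661.5 -55. ] [22.9 23.2] 81.3 [0.194 0.197]
top above [[0.648, -0.067, 0.143], [0.655, -0.054, 0.19], [0.672, -0.042, 0.197]]
side blk 235 [658.9 -50.9] [82.5 79.5] 78.7 [0.085 0.088]
side handletop 53 [660.6 -48.5] [25.3 23.3] 73.7 [0.195 0.2  ]
side above [[0.648, -0.058, 0.101], [0.659, -0.043, 0.156], [0.673, -0.035, 0.199]]
top (0.4925, 0.293) 365 [[0.46, 0.26, 0.056], [0.492, 0.29, 0.087], [0.532, 0.324, 0.156]] 57
   bar [493.2 290.4] [11.5 50.8] 28.4
top (0.5755, 0.1336) 176 [[0.541, 0.129, 0.056], [0.573, 0.143, 0.096], [0.617, 0.166, 0.157]] 29
   bar [570.7 141.2] [10.5 28.4] 29.2
top mug 0.67 [139. 254.] [0.318 0.443 0.03 ]
top oil_can 0.71 [390. 244.] [ 0.317 -0.389  0.144]
top lapper 0.73 [240. 224.] [0.405 0.104 0.026]
top lapper 0.55 [195. 181.] [0.567 0.249 0.011]
top tote1 0.68 [226. 150.] [0.684 0.138 0.015]
top tote1 0.62 [182. 200.] [0.489 0.288 0.083]
top tote1 0.51 [223. 175.] [0.569 0.144 0.085]
side (0.4925, 0.293) 599 [[0.46, 0.268, 0.06], [0.493, 0.302, 0.085], [0.528, 0.327, 0.157]] 73
   bar [492.2 293. ] [41.1 42. ] 66.6
side (0.5755, 0.1336) 517 [[0.541, 0.107, 0.059], [0.573, 0.144, 0.086], [0.611, 0.167, 0.158]] 60
   bar [571.2 138.7] [42.5 47.1] 80.1
side mug 0.65 [313. 339.] [0.317 0.442 0.052]
side oil_can 0.98 [332. 136.] [ 0.32  -0.378  0.098]
side oil_can 0.67 [294. 245.] [0.396 0.111 0.026]
side tote1 0.92 [252. 276.] [0.492 0.302 0.083]
side tote1 0.57 [235. 230.] [0.572 0.145 0.083]
side tote1 0.36 [313. 339.] [0.316 0.441 0.052]
```

Both totes hang at z about 0.155 at the bar top. The driver is upright, the bystanders have not moved, and no third tote is in view. Handing in.

```bash
python3 -c "from h import *;print(finish_job())"
```

```text
the job is handed in; nothing more can be done
None
```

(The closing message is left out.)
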